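# Fit a filter wheel to its drive hub and clamp it

## Task

The microscope's filter wheel has to go onto its drive. Lift the dust cap off the hub and stand it right way up inside the steel tray; then lower the wheel over the hub's centre pin, turn it until its three bolt holes drop over the three studs and it lies flush on the hub. Last, swing the clamp arm all the way in over the wheel's rim, and leave the other things on the bench alone.

Things in the scene. Friction and masses are not known exactly. Their poses are not given: they have to be found in the camera images.
- drive: Wheel drive, fixed: white housing 170 mm (its x) by 240 mm (its y), 55 mm high; origin under its centre, z up. The hub stands on it 50 mm along -y, the clamp's pivot 50 mm along +y. A thin dark index mark lies on the housing's top beyond the hub's edge, on the hub's +x side.
- hub_seat (a point): Centre of the hub's seating face, 70 mm above the bench; axes as the drive's. Hub: aluminium flange 90 mm across. On it: a centre pin 16 mm across, 26 mm high (full width to 20 mm, then tapered), and three round-tipped studs 8 mm across, 12 mm high, 27 mm from the centre, at 50, 140 and 275 degrees from the x axis towards y.
- cap_knob (a point): Grip point on the loose grey dust cap's knob, on its axis, 54 mm above the cap's lower rim. Cap: inverted cup 80 mm across, 34 mm high, wall 3 mm, hollow 30 mm deep; its upright knob is 22 mm across, 32 mm tall (top 12 mm above this point, foot 20 mm below). It starts on the hub over pin and studs, rim on the seating face. About 90 g.
- wheel_grip (a point): Centre of the loose filter wheel's dark steel grip bar: 50 mm long (wheel's x), 14 mm wide (y), 16 mm tall, 22 mm above the disc on two legs, open between them so that the centre pin can rise in. The disc's underside is 40 mm below this point. Seated, this point is 40 mm above the hub's seat; resting on the studs' tips, 52 mm. About 380 g; starts flat on a black mat 4 mm thick.
- wheel_bore (a point): Centre of the wheel's underside. Aluminium disc 130 mm across, 10 mm thick, eight round windows near the rim. Bore 18.5 mm; three through holes 11 mm across, 27 mm from the centre, at 50, 140 and 275 degrees from the wheel's x axis towards y. They pass the studs only if the wheel's x points as the hub's x, within about 3 degrees. A dark index mark on the rim's top lies at +x.
- clamp (a joint): Angle of the swing clamp arm about its upright pivot, rad: 0 = swung out along the hub's -x; grows counter-clockwise seen from above; 1.57 = end stop, along the hub's -y, its end over the wheel's rim. Starts between 0 and 0.4. Stiff: needs 1 to 2 N at the handle and stays where it is left.
- clamp_pivot (a point): On the clamp's pivot axis, half-way up the arm; 100 mm along the hub's +y from its centre. The steel arm is 60 mm long, 18 mm wide, 8 mm thick; its underside passes 2.5 mm over a seated wheel; an unseated wheel blocks it.
- clamp_knob (a point): Point to hold on the clamp arm's upright black round handle: 14 mm across, 40 mm tall, 45 mm from the pivot axis; this point is 26 mm above the arm, 14 mm below the handle's top.
- tray_in (a point): Centre of the inner floor of the open steel tray that takes the cap: 135 x 135 mm outside, walls 4 mm thick, 22 mm high, fixed; the floor is 4 mm above the bench.
- driver: Bystander, leave alone: a small screwdriver; origin at the centre of its underside.
- objective: Bystander, leave alone: a microscope objective, 32 mm across, 44 mm tall; origin at the centre of its underside.
- vial: Bystander, leave alone: a small screw-capped vial, 28 mm across, 55 mm tall; origin at the centre of its underside.
- dishes: Bystander, leave alone: a stack of three closed culture dishes, 90 mm across, 44 mm tall; origin at the centre of its underside.
- slidebox: Bystander, leave alone: a cardboard slide box 85 x 30 x 30 mm; origin at the centre of its underside.
- bottle: Bystander, leave alone: a white bottle, 70 mm across, 150 mm tall; origin at the centre of its underside.
Things that resemble listed ones, but are neither listed nor needed, are in the scene too. Of the things shaped like the part that bears cap_knob, the grey one is meant. Of the things that look like the part that bears tray_in, take the one that is farthest to the robot's right at the start.

How it is judged:
By the outcome, as a careful person would: the job done as asked, in the order asked, and still so for the second after the job is handed in, with the robot touching nothing.
It also fails if it takes over 72 s, if anything falls off the work surface, if the arm or the gripper's body presses on something with over 40 N, if the wrist force passes 120 N, or if a joint passes its speed limit or range.

## Robot

A 6-joint arm with a two-finger parallel gripper is mounted at the origin on the work surface. World frame = base frame: x ahead of the robot, y to its left, z up, the work surface at z = 0. Lengths are in m, angles in rad, forces in N, time in s.
With the tool pointing down it reaches from about 0.375 to 0.9 m from the base axis. Payload 3.1 kg.
Tool frame: the origin (TCP) lies midway between the tips of the shut fingers; the grasp point (between the pads) lies 19 mm behind it; z points along the fingers, x is the direction in which the jaws open and shut, and the axes are right-handed (so a half turn about z gives the same grasp; the last joint's range is limited). The gripper opens to 87 mm and grips with 3 to 60 N. Pads are 19 mm wide; open, the fingers measure 117 mm over their backs; the gripper's body (75 mm by 190 mm) begins 51 mm behind the grasp point.
Start: joints at [-1.462, 0.527, 1.433, -0, 1.181, -0.178], TCP at [0.177, -0.599, 0.223] pointing down, gripper open.
Joint ranges: [-3.08, 3.08], [-0.75, 2.2], [0.22, 2.44], [-1.43, 4.57], [0, 2.65], [-2.85, 2.85]. Speed limits (rad/s): [2.79, 2.79, 3.14, 3.14, 3.14, 3.14].

## Interface

Orientations are given as a unit quaternion [x, y, z, w].
In Python, from rig import * gives the robot as it stands.
- The arm moves only by the tool drive_tool, never from a script. Its argument "plan" is a list of rows, each an object with "offset": the shift along the tool's x, y, z in cm, a list of three; "delta_rot": the turn, a rotation vector about the tool's x, y, z in degrees, a list of three; "jaw": the finger opening in cm, from 0 to 8.7. In form: [{"offset": [dx, dy, dz], "delta_rot": [wx, wy, wz], "jaw": jaw}, ...]. A call has exactly 8 rows; each row is the pose to reach, as a shift and turn from the pose commanded when the call began, along the tool's axes at that moment; what a row does not reach only later rows make up. A row lasts 1/12 s, in which the tool goes at most 41.7 mm and 7.16 degrees, less where a joint would pass 70% of its speed; a pose out of reach is approached as far as the arm can. A call with a gripper value outside its range is refused whole. The fingers move at their own pace and stop on an object; "squeeze" is the grip in N (left out, the last holds). Time passes only in rows, so rows that repeat a pose let the fingers close, or fill a call up. It gives the time, the measured TCP pose, the force and the opening at its end, in the units of the state.
- get_obs(): the state, without advancing time (a new reading comes with each control period).
- camera(name): name is "side" or "top"; returns the picture (400x640x3 uint8, red, green, blue); there is no depth.
- calibration(name): a dict with "K" (3x3 intrinsics, pixels), "pose" (4x4, takes a point from camera to world coordinates). Camera axes: x right, y down, z forward; pixel columns grow to the right and rows downward; lengths in m; the calibration is good to about 2 mm. A picture is of the moment at which its call begins. calibration takes no time and is no camera call.
- hand_in(): hands the job in, once; it reports no verdict.
The state is a dict: "time": time; "q": joint angles; "joint_velocities": joint speeds; "joint_torque": joint torques, N m; "position": TCP position; "tool_rot": TCP orientation; "ft_force": force on the tool from outside, world axes, zero at the start; "moment": the same for the moment, N m; "grip_width": finger opening in m.
Only numpy, scipy, OpenCV 4.12 (cv2) and the standard library are available. Lean on these libraries where they do the work, as an engineer would, in place of code of your own. Each camera call takes 0.05 s, during which the arm holds its last target.

## Working session

There is one attempt and no reset: what is moved stays moved. The work goes in short steps, Python scripts to look and compute and a tool call to move; the robot and the scene stay as the last step left them, time stands still between calls to the robot, and variables do not carry over. Pictures are saved under pics/ and viewed, and the job is handed in when it is done.

Besides the shell and the picture viewer there is one more tool, called after "Emit:" by a JSON object that holds its "op" and its "data". drive_tool: Moves the arm, as the interface text tells. Its arguments: {"type":"object","properties":{"plan":{"type":"array","items":{"type":"object","properties":{"offset":{"type":"array","items":{"type":"number"}},"delta_rot":{"type":"array","items":{"type":"number"}},"jaw":{"type":"number"}}}},"squeeze":{"type":"number"}},"required":["plan"]}

```bash
ls; mkdir -p pics
python3 - <<'E'
from rig import *
import cv2
print(get_obs())
for n in ("top","side"):
    im=camera(n); cv2.imwrite(f"pics/{n}0.png",im[:,:,::-1]); c=calibration(n); print(n,c)
E
```

```text
pics
{'time': 0.0, 'q': array([-1.46249465e+00,  5.28466176e-01,  1.43389343e+00, -1.82852119e-05,
        1.18139260e+00, -1.78534249e-01]), 'joint_velocities': array([ 0.00156553, -0.00065057,  0.00106466,  0.00148838,  0.00054093,
       -0.00039914]), 'joint_torque': array([-5.02118237e-04, -4.40047073e+01, -1.76592976e+01,  6.31693332e-02,
        5.80244057e-02, -1.57950049e-04]), 'position': array([ 0.17674693, -0.59872794,  0.22157445]), 'tool_rot': array([ 8.00913236e-01, -5.98779444e-01, -7.42425042e-04, -7.84088889e-04]), 'ft_force': array([0.21924477, 0.33158939, 0.25669331]), 'moment': array([-0.00714932,  0.02437374, -0.01185926]), 'grip_width': 0.08698795059843706}
top {'K': array([[515.07014512,   0.        , 323.67652657],
       [  0.        , 515.07014512, 193.3215651 ],
       [  0.        ,   0.        ,   1.        ]]), 'pose': array([[ 0.02926337, -0.98408146,  0.17529215,  0.33700925],
       [-0.99956713, -0.02934228,  0.00214219, -0.00303295],
       [ 0.00303538, -0.17527896, -0.98451413,  1.4408071 ],
       [ 0.        ,  0.        ,  0.        ,  1.        ]])}
side {'K': array([[390.69466078,   0.        , 325.37689857],
       [  0.        , 390.69466078, 208.4229931 ],
       [  0.        ,   0.        ,   1.        ]]), 'pose': array([[-0.8073625 , -0.40654422,  0.42765359,  0.0429627 ],
       [-0.58976043,  0.57891648, -0.56306158,  0.69410806],
       [-0.01866629, -0.70680797, -0.70715915,  0.97945123],
       [ 0.        ,  0.        ,  0.        ,  1.        ]])}
```

View pics/top0.png

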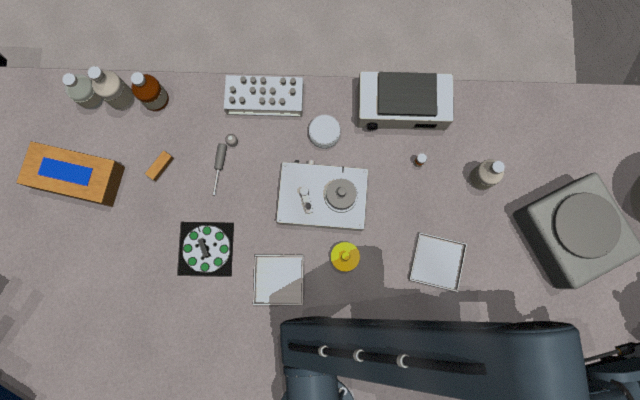

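View pics/side0.png

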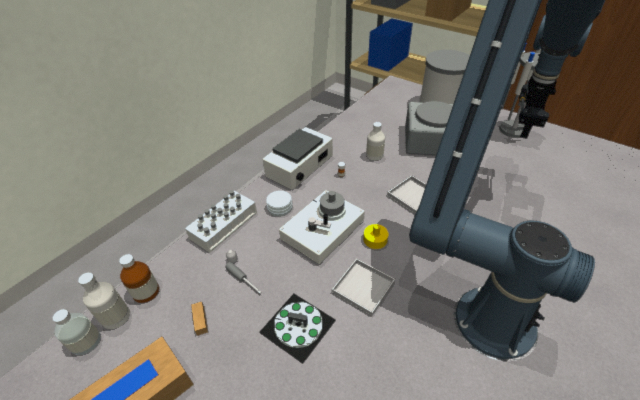

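```bash
cat > h.py <<'E'
import numpy as np, cv2
from rig import *
def bp(n,u,v,z):
    c=calibration(n);K=c["K"];P=c["pose"]
    d=P[:3,:3]@np.linalg.inv(K)@np.array([u,v,1.]);o=P[:3,3]
    return o+d*(z-o[2])/d[2]
def pj(n,X):
    c=calibration(n);K=c["K"];P=c["pose"]
    p=P[:3,:3].T@(np.asarray(X,float)-P[:3,3]);p=K@p;return p[:2]/p[2]
def crop(n,im,u0,v0,u1,v1,s,name):
    c=cv2.resize(im[v0:v1,u0:u1],None,fx=s,fy=s,interpolation=cv2.INTER_CUBIC)
    cv2.imwrite(f"pics/{name}.png",c)
E
python3 - <<'E'
from h import *
t=cv2.imread("pics/top0.png");s=cv2.imread("pics/side0.png")
crop("top",t,270,150,380,235,7,"t_drive")
crop("top",t,170,215,310,310,5,"t_wheel")
crop("top",t,400,225,480,295,7,"t_tray")
crop("side",s,270,185,400,265,6,"s_drive")
crop("side",s,255,285,345,365,7,"s_wheel")
for n,u,v,z in [("tray",438,262,.02),("trayL",278,279,.02),("wheel",206,249,.018),("hub",341,193,.1),("pivotish",305,200,.07)]: print(n,bp("top",u,v,z))
E
```

```text
tray [ 0.40834768 -0.3184948   0.02      ]
trayL [0.3496232  0.11734083 0.02      ]
wheel [0.425182   0.31908735 0.018     ]
hub [ 0.57796805 -0.04588494  0.1       ]
pivotish [0.56129421 0.04975795 0.07      ]
```

View pics/t_drive.png

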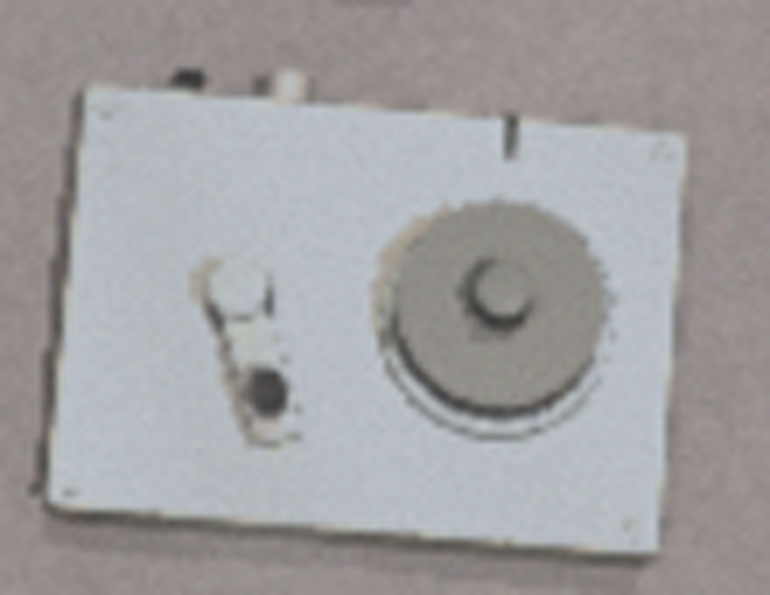

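View pics/t_wheel.png

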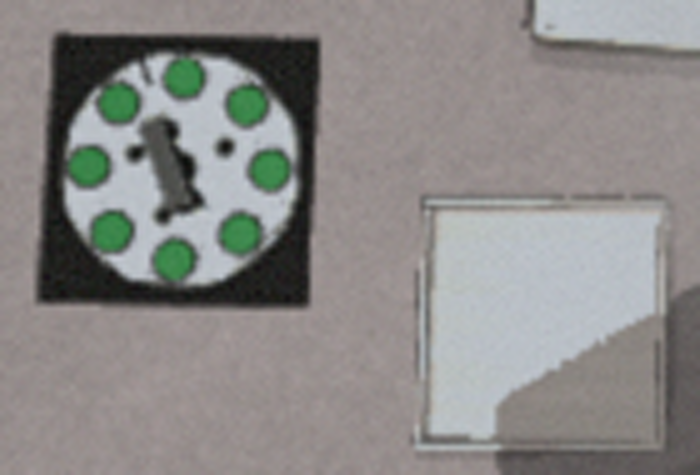

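View pics/s_drive.png

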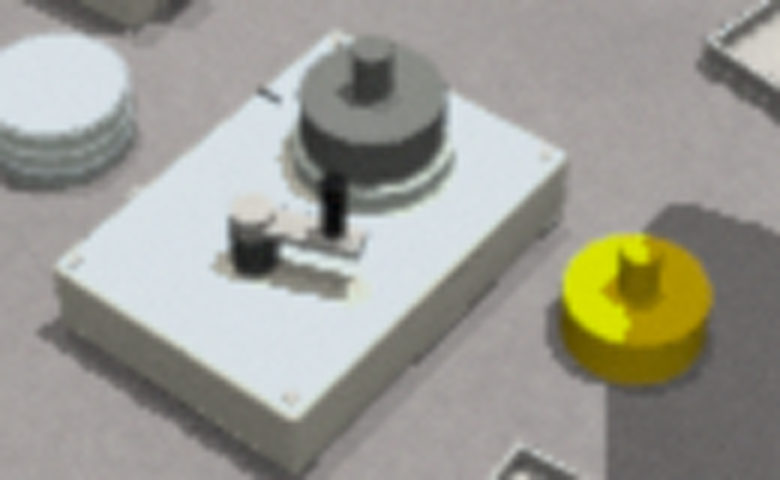

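View pics/s_wheel.png

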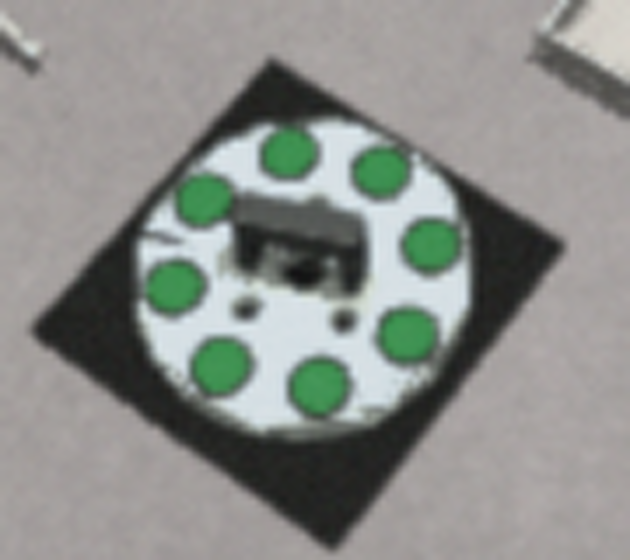

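View pics/t_tray.png

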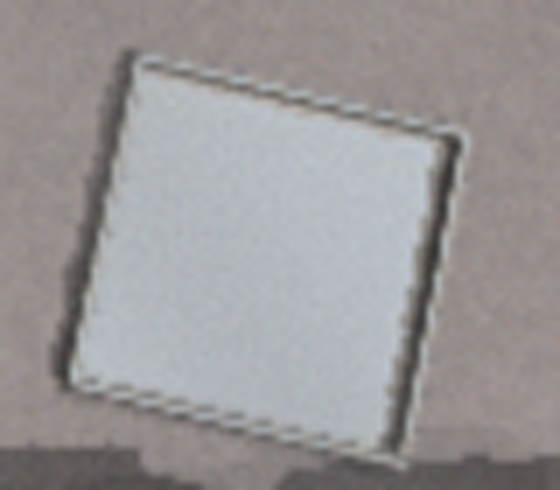

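Run:
```python
from h import *
for n in ("top","side"):
    im=cv2.imread(f"pics/{n}0.png");hsv=cv2.cvtColor(im,cv2.COLOR_BGR2HSV)
    m=((hsv[...,0]>45)&(hsv[...,0]<80)&(hsv[...,1]>110)).astype(np.uint8)
    k,l,st,ce=cv2.connectedComponentsWithStats(m)
    pts=np.array([bp(n,*ce[i],0.012)[:2] for i in range(1,k) if st[i,4]>15 and ce[i][0]<340])
    (cx,cy)=pts.mean(0);r=np.hypot(*(pts-[cx,cy]).T);a=np.degrees(np.arctan2(pts[:,1]-cy,pts[:,0]-cx))
    print(n,len(pts),cx,cy,r.round(4),np.sort(a%360).round(1),np.mean(np.exp(8j*np.radians(a))), np.degrees(np.angle(np.mean(np.exp(8j*np.radians(a)))))/8)
def uc(u0,v0,s,U,V): return (U+.5)/s-.5+u0,(V+.5)/s-.5+v0
C=np.array([bp("top",*uc(270,150,7,*p),.055)[:2] for p in [(85,88),(686,135),(657,552),(48,510)]])
print("drive top",C,C.mean(0),[np.linalg.norm(C[i]-C[(i+1)%4]) for i in range(4)])
x=(C[0]-C[3]+C[1]-C[2]);y=(C[0]-C[1]+C[3]-C[2]);print(np.degrees(np.arctan2(x[1],x[0])),np.degrees(np.arctan2(-y[0],y[1])))
C=np.array([bp("side",*uc(270,185,6,*p),.055)[:2] for p in [(338,30),(568,155),(297,413),(60,283)]])
# side order: far(+x?),..
print("drive side",C,C.mean(0),[np.linalg.norm(C[i]-C[(i+1)%4]) for i in range(4)])
C=np.array([bp("top",*uc(400,225,7,*p),.022)[:2] for p in [(132,55),(462,132),(405,465),(65,385)]])
print("tray",C,C.mean(0),[np.linalg.norm(C[i]-C[(i+1)%4]) for i in range(4)])
q=lambda p,z:bp("top",*uc(270,150,7,*p),z)
s=lambda p,z:bp("side",*uc(270,185,6,*p),z)
print("knob top",q((503,290),.136),s((372,45),.136),"cap top face", q((502,305),.104),"mark",q((513,118),.055),q((511,157),.055))
print("pivot",q((240,290),.09), "handle top",q((269,390),.12),s((334,178),.12))
w=lambda p,z:bp("top",*uc(170,215,5,*p),z)
for a,b in [((140,60),(150,85))]: print("mark wheel",w(a,.014),w(b,.014))
print("bar",w((153,122),.052),w((182,205),.052));print("holes",w((135,153),.014),w((226,147),.014),w((164,215),.014),"bore",w((185,165),.014))
```

```text
top 8 0.4278441526642911 0.3220111915303964 [0.0501 0.0506 0.0503 0.0505 0.0505 0.0502 0.0501 0.0504] [  0.7  45.8  91.  135.8 180.5 226.3 270.5 315.8] (0.993198839719933+0.11101512167090206j) 0.797222683223171
side 8 0.4306468681039259 0.3204510935149189 [0.0504 0.0498 0.0499 0.0501 0.0503 0.0509 0.0505 0.05  ] [  0.6  45.3  90.8 135.3 181.1 225.8 270.8 315.8] (0.9947741748778409+0.0963906926653709j) 0.6918143084469747
drive top [[ 0.66772676  0.11838713]
 [ 0.65583469 -0.1189726 ]
 [ 0.49068751 -0.11014742]
 [ 0.50000823  0.12538534]] [0.5785643  0.00366311] [np.float64(0.23765744787601), np.float64(0.16538282226810705), np.float64(0.2357171131981916), np.float64(0.16786446491605048)]
-2.7216114875432447 -2.5684260531514327
drive side [[ 0.65570285 -0.1186708 ]
 [ 0.49083681 -0.10861417]
 [ 0.50485028  0.12309189]
 [ 0.65913592  0.12574456]] [0.57763147 0.00538787] [np.float64(0.1651724759892189), np.float64(0.23212942969349912), np.float64(0.15430843982160375), np.float64(0.24443947344596065)]
tray [[ 0.48775632 -0.26476062]
 [ 0.46123522 -0.39445113]
 [ 0.33180394 -0.36993623]
 [ 0.35849316 -0.23835629]] [ 0.40982216 -0.31687607] [np.float64(0.13237445551827648), np.float64(0.1317324457929179), np.float64(0.1342594397113992), np.float64(0.13193238783845093)]
knob top [ 0.57676248 -0.04571549  0.136     ] [ 0.58025508 -0.04824566  0.136     ] cap top face [ 0.57688912 -0.04651912  0.104     ] mark [ 0.66065533 -0.05070461  0.055     ] [ 0.64490735 -0.0502758   0.055     ]
pivot [0.58222816 0.0528984  0.09      ] handle top [0.53946058 0.03956081 0.12      ] [0.54813789 0.03040163 0.12      ]
mark wheel [0.48669096 0.34761337 0.014     ] [0.47294628 0.3410653  0.014     ]
bar [0.44942081 0.32885853 0.052     ] [0.4054817  0.31016928 0.052     ]
holes [0.435108   0.34665174 0.014     ] [0.43989366 0.29665526 0.014     ] [0.40160283 0.32825117 0.014     ] bore [0.42932309 0.31860552 0.014     ]
```

```bash
cat >> h.py <<'E'
from scipy.spatial.transform import Rotation as R
def go(x,y,z,yaw):
    o=get_obs();T=R.from_quat(o["tool_rot"]);M=T.as_matrix()
    cy=np.degrees(np.arctan2(M[1,0],M[0,0]))
    d=M.T@(np.array([x,y,z])-o["position"])*100
    c,s=np.cos(np.radians(yaw)),np.sin(np.radians(yaw))
    G=np.array([[c,s,0],[s,-c,0],[0,0,-1]])
    rv=(T.inv()*R.from_matrix(G)).as_rotvec(degrees=True)
    print("t",round(o["time"],2),"pos",o["position"].round(4),"yaw",cy.round(2),"offset",d.round(2),"rot",rv.round(2),"F",o["ft_force"].round(1),"w",round(o["grip_width"],4))
E
python3 - <<'E'
from h import *
go(.577,-.046,.24,-73.5)
go(.577,-.046,.108,-73.5)
w=lambda p,z:bp("top",*((np.array(p)+.5)/7-.5+[270,150]),z)
s=lambda p,z:bp("side",*((np.array(p)+.5)/6-.5+[270,185]),z)
print("handle",w((269,385),.1305),s((334,178),.1305))
E
```

```text
t 0.1 pos [ 0.1767 -0.5988  0.2217] yaw -73.57 offset [-41.71 -54.03  -1.73] rot [-0.02  0.11 -0.07] F [ 0.3 -0.4 -0.3] w 0.0874
t 0.1 pos [ 0.1767 -0.5988  0.2217] yaw -73.57 offset [-41.68 -54.02  11.47] rot [-0.02  0.11 -0.07] F [ 0.3 -0.4 -0.3] w 0.0874
handle [0.53970964 0.03928653 0.1305    ] [0.54196612 0.0385102  0.1305    ]
```

Emit:
{"op": "drive_tool", "data": {"plan": [{"offset": [-41.7,-54,-1.7],"jaw": 6},{"offset": [-41.7,-54,-1.7],"jaw": 6},{"offset": [-41.7,-54,-1.7],"jaw": 6},{"offset": [-41.7,-54,-1.7],"jaw": 6},{"offset": [-41.7,-54,-1.7],"jaw": 6},{"offset": [-41.7,-54,-1.7],"jaw": 6},{"offset": [-41.7,-54,-1.7],"jaw": 6},{"offset": [-41.7,-54,-1.7],"jaw": 6}], "squeeze": 15}}

```text
invalid input at $.plan[0]: expected keys offset, delta_rot, jaw
```

```bash
python3 -c "
from h import *
go(.577,-.046,.24,-73.5)"
```

```text
t 0.1 pos [ 0.1767 -0.5988  0.2217] yaw -73.57 offset [-41.71 -54.03  -1.73] rot [-0.02  0.11 -0.07] F [ 0.3 -0.4 -0.3] w 0.0874
```

Emit:
{"op": "drive_tool", "data": {"plan": [{"offset": [-41.7,-54,-1.7],"delta_rot": [0,0,0],"jaw": 6},{"offset": [-41.7,-54,-1.7],"delta_rot": [0,0,0],"jaw": 6},{"offset": [-41.7,-54,-1.7],"delta_rot": [0,0,0],"jaw": 6},{"offset": [-41.7,-54,-1.7],"delta_rot": [0,0,0],"jaw": 6},{"offset": [-41.7,-54,-1.7],"delta_rot": [0,0,0],"jaw": 6},{"offset": [-41.7,-54,-1.7],"delta_rot": [0,0,0],"jaw": 6},{"offset": [-41.7,-54,-1.7],"delta_rot": [0,0,0],"jaw": 6},{"offset": [-41.7,-54,-1.7],"delta_rot": [0,0,0],"jaw": 6}], "squeeze": 15}}

```text
time: 0.77
position: [0.3728, -0.3275, 0.2307]
tool_rot: [0.801, -0.599, -0.0, -0.0]
ft_force: [0.4, -0.5, -0.1]
grip_width: 0.0599
```

```bash
python3 -c "
from h import *
go(.577,-.046,.24,-73.5)"
```

```text
t 0.77 pos [ 0.3728 -0.3275  0.2307] yaw -73.6 offset [-21.24 -27.54  -0.92] rot [ 0.01  0.04 -0.1 ] F [ 0.4 -0.5 -0.1] w 0.0599
```

Emit:
{"op": "drive_tool", "data": {"plan": [{"offset": [-21.2,-27.5,-0.5],"delta_rot": [0,0,0],"jaw": 6},{"offset": [-21.2,-27.5,-0.5],"delta_rot": [0,0,0],"jaw": 6},{"offset": [-21.2,-27.5,-0.5],"delta_rot": [0,0,0],"jaw": 6},{"offset": [-21.2,-27.5,-0.5],"delta_rot": [0,0,0],"jaw": 6},{"offset": [-21.2,-27.5,-0.5],"delta_rot": [0,0,0],"jaw": 6},{"offset": [-21.2,-27.5,-0.5],"delta_rot": [0,0,0],"jaw": 6},{"offset": [-21.2,-27.5,-0.5],"delta_rot": [0,0,0],"jaw": 6},{"offset": [-21.2,-27.5,-0.5],"delta_rot": [0,0,0],"jaw": 6}]}}

```text
time: 1.43
position: [0.5684, -0.0575, 0.2354]
tool_rot: [0.801, -0.599, -0.0, 0.0]
ft_force: [-0.1, -0.1, -0.2]
grip_width: 0.0597
```

```bash
python3 -c "
from h import *
go(.577,-.046,.11,-73.5)"
```

```text
t 1.43 pos [ 0.5684 -0.0575  0.2354] yaw -73.55 offset [-0.86 -1.16 12.54] rot [ 0.04  0.02 -0.05] F [-0.1 -0.1 -0.2] w 0.0597
```

Emit:
{"op": "drive_tool", "data": {"plan": [{"offset": [-0.9,-1.2,1],"delta_rot": [0,0,0],"jaw": 6},{"offset": [-0.9,-1.2,4],"delta_rot": [0,0,0],"jaw": 6},{"offset": [-0.9,-1.2,7],"delta_rot": [0,0,0],"jaw": 6},{"offset": [-0.9,-1.2,10],"delta_rot": [0,0,0],"jaw": 6},{"offset": [-0.9,-1.2,12],"delta_rot": [0,0,0],"jaw": 6},{"offset": [-0.9,-1.2,12.5],"delta_rot": [0,0,0],"jaw": 6},{"offset": [-0.9,-1.2,12.5],"delta_rot": [0,0,0],"jaw": 2.6},{"offset": [-0.9,-1.2,12.5],"delta_rot": [0,0,0],"jaw": 2.6}]}}

```text
time: 2.1
position: [0.5771, -0.048, 0.111]
tool_rot: [0.801, -0.599, 0.0, -0.0]
ft_force: [0.9, 0.5, 0.6]
grip_width: 0.0527
```

```bash
python3 -c "
from h import *
im=camera('side');cv2.imwrite('pics/s1.png',im[:,:,::-1]);crop('side',im[:,:,::-1],280,120,400,260,5,'s1c')
go(.577,-.046,.11,-73.5)"
```

```text
t 2.15 pos [ 0.5777 -0.0482  0.1118] yaw -73.58 offset [-0.23  0.01  0.18] rot [-0.11 -0.07 -0.08] F [ 0.2 -0.  -0.9] w 0.0494
```

View pics/s1c.png

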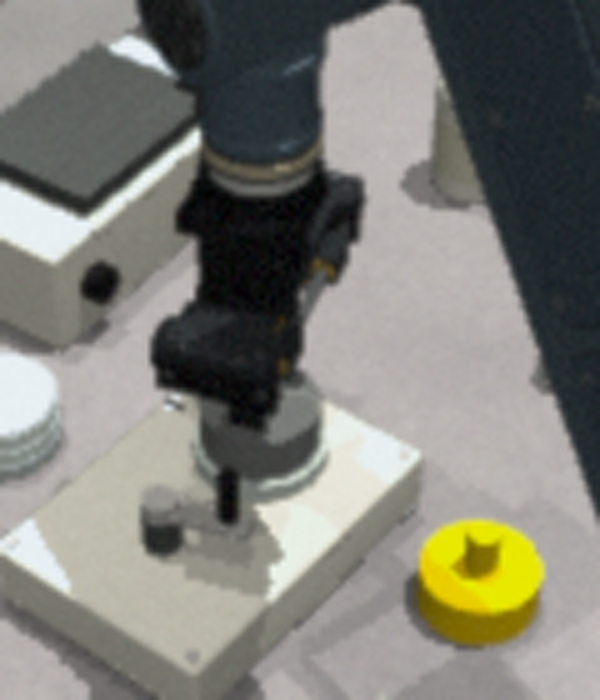

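Emit:
{"op": "drive_tool", "data": {"plan": [{"offset": [0,0,0],"delta_rot": [0,0,0],"jaw": 1},{"offset": [0,0,0],"delta_rot": [0,0,0],"jaw": 1},{"offset": [0,0,0],"delta_rot": [0,0,0],"jaw": 1},{"offset": [0,0,0],"delta_rot": [0,0,0],"jaw": 1},{"offset": [0,0,0],"delta_rot": [0,0,0],"jaw": 1},{"offset": [0,0,0],"delta_rot": [0,0,0],"jaw": 1},{"offset": [0,0,0],"delta_rot": [0,0,0],"jaw": 1},{"offset": [0,0,0],"delta_rot": [0,0,0],"jaw": 1}]}}

```text
time: 2.82
position: [0.5771, -0.0477, 0.1114]
tool_rot: [0.801, -0.599, 0.0, -0.0]
ft_force: [-0.8, 0.9, 5.2]
grip_width: 0.0215
```

```bash
python3 -c "
from h import *
go(.577,-.046,.11,-73.5)
go(.41,-.317,.17,-73.5)"
```

```text
t 2.82 pos [ 0.5771 -0.0477  0.1114] yaw -73.56 offset [-0.16 -0.04  0.14] rot [-0.05 -0.03 -0.06] F [-0.8  0.9  5.2] w 0.0215
t 2.82 pos [ 0.5771 -0.0477  0.1114] yaw -73.56 offset [21.11 23.64 -5.87] rot [-0.05 -0.03 -0.06] F [-0.8  0.9  5.2] w 0.0215
```

Emit:
{"op": "drive_tool", "data": {"plan": [{"offset": [0,0,-2],"delta_rot": [0,0,0],"jaw": 1},{"offset": [0,0,-5],"delta_rot": [0,0,0],"jaw": 1},{"offset": [0,0,-7],"delta_rot": [0,0,0],"jaw": 1},{"offset": [2,2,-7],"delta_rot": [0,0,0],"jaw": 1},{"offset": [4,4.5,-7],"delta_rot": [0,0,0],"jaw": 1},{"offset": [6.5,7.3,-7],"delta_rot": [0,0,0],"jaw": 1},{"offset": [9,10.1,-7],"delta_rot": [0,0,0],"jaw": 1},{"offset": [11.6,13,-7],"delta_rot": [0,0,0],"jaw": 1}]}}

```text
time: 3.48
position: [0.4837, -0.1963, 0.1803]
tool_rot: [0.801, -0.598, -0.0, 0.0]
ft_force: [0.0, -0.3, -1.3]
grip_width: 0.0212
```

```bash
python3 -c "
from h import *
go(.41,-.317,.17,-73.5)"
```

```text
t 3.48 pos [ 0.4837 -0.1963  0.1803] yaw -73.49 offset [ 9.48 10.5   1.03] rot [0.02 0.02 0.01] F [ 0.  -0.3 -1.3] w 0.0212
```

Emit:
{"op": "drive_tool", "data": {"plan": [{"offset": [2.5,2.8,0],"delta_rot": [0,0,0],"jaw": 1},{"offset": [5,5.5,0],"delta_rot": [0,0,0],"jaw": 1},{"offset": [7.5,8.3,0.5],"delta_rot": [0,0,0],"jaw": 1},{"offset": [9.5,10.5,2],"delta_rot": [0,0,0],"jaw": 1},{"offset": [9.5,10.5,5],"delta_rot": [0,0,0],"jaw": 1},{"offset": [9.5,10.5,8],"delta_rot": [0,0,0],"jaw": 1},{"offset": [9.5,10.5,10.5],"delta_rot": [0,0,0],"jaw": 1},{"offset": [9.5,10.5,12],"delta_rot": [0,0,0],"jaw": 1}]}}

```text
time: 4.15
position: [0.4095, -0.3155, 0.0579]
tool_rot: [0.801, -0.599, -0.002, -0.0]
ft_force: [-0.5, -0.8, 0.2]
grip_width: 0.0218
```

```bash
python3 -c "
from h import *
im=camera('side');crop('side',im[:,:,::-1],360,90,500,240,4,'s2c')
im=camera('top');crop('top',im[:,:,::-1],270,140,490,310,3,'t2c')
go(.41,-.317,.046,-73.5)"
```

```text
t 4.25 pos [ 0.4093 -0.3148  0.0579] yaw -73.6 offset [ 0.23 -0.01  1.18] rot [ 0.16  0.36 -0.09] F [ 0.2 -0.3 -0.4] w 0.0211
```

View pics/s2c.png

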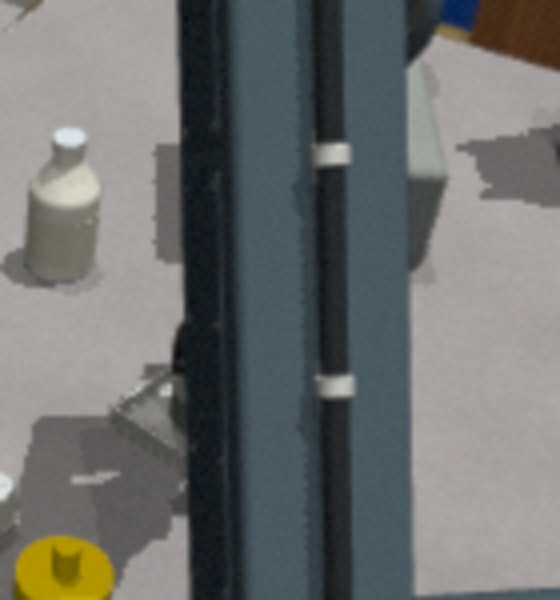

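View pics/t2c.png

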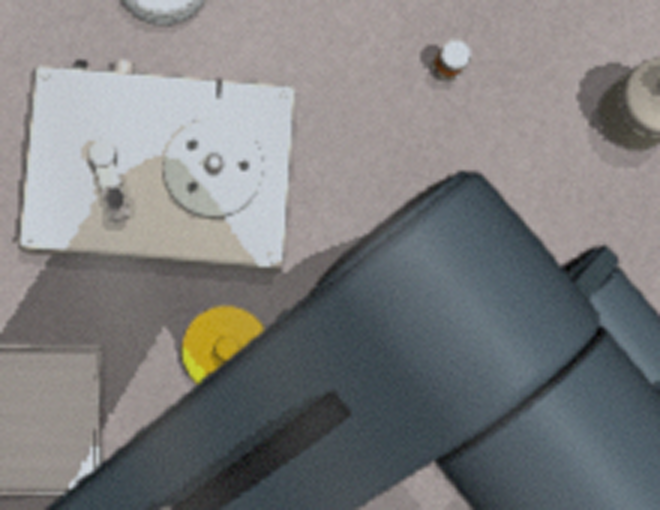

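Emit:
{"op": "drive_tool", "data": {"plan": [{"offset": [0,0,0.6],"delta_rot": [0,0,0],"jaw": 1},{"offset": [0,0,1.1],"delta_rot": [0,0,0],"jaw": 1},{"offset": [0,0,1.2],"delta_rot": [0,0,0],"jaw": 1},{"offset": [0,0,1.25],"delta_rot": [0,0,0],"jaw": 1},{"offset": [0,0,1.25],"delta_rot": [0,0,0],"jaw": 5},{"offset": [0,0,1.25],"delta_rot": [0,0,0],"jaw": 5},{"offset": [0,0,1.25],"delta_rot": [0,0,0],"jaw": 5},{"offset": [0,0,1.25],"delta_rot": [0,0,0],"jaw": 5}]}}

```text
time: 4.92
position: [0.4113, -0.3167, 0.0486]
tool_rot: [0.801, -0.599, 0.0, 0.0]
ft_force: [0.1, 0.9, 0.4]
grip_width: 0.0405
```

```bash
python3 -c "
from h import *
go(.429,.321,.2,-66.8)"
```

```text
t 4.92 pos [ 0.4113 -0.3167  0.0486] yaw -73.57 offset [-60.65 -19.75 -15.19] rot [-0.02 -0.05 -6.77] F [0.1 0.9 0.4] w 0.0405
```

Emit:
{"op": "drive_tool", "data": {"plan": [{"offset": [0,0,0],"delta_rot": [0,0,0],"jaw": 5},{"offset": [0,0,-0.5],"delta_rot": [0,0,0],"jaw": 5},{"offset": [0,0,-4],"delta_rot": [0,0,0],"jaw": 5},{"offset": [0,0,-8],"delta_rot": [0,0,0],"jaw": 5},{"offset": [0,0,-12],"delta_rot": [0,0,0],"jaw": 5},{"offset": [-4,-1.3,-13],"delta_rot": [0,0,-3],"jaw": 5},{"offset": [-8,-2.6,-13],"delta_rot": [0,0,-6.8],"jaw": 5},{"offset": [-11.9,-3.9,-13],"delta_rot": [0,0,-6.8],"jaw": 5}]}}

```text
time: 5.58
position: [0.4152, -0.1924, 0.1799]
tool_rot: [0.835, -0.55, 0.002, 0.0]
ft_force: [1.1, 1.2, 0.0]
grip_width: 0.0502
```

```bash
python3 -c "
from h import *
go(.429,.321,.18,-66.8)"
```

```text
t 5.58 pos [ 0.4152 -0.1924  0.1799] yaw -66.78 offset [-46.63 -21.51  -0.12] rot [-0.12 -0.2   0.02] F [1.1 1.2 0. ] w 0.0502
```

Emit:
{"op": "drive_tool", "data": {"plan": [{"offset": [-46.6,-21.5,0],"delta_rot": [0,0,0],"jaw": 5},{"offset": [-46.6,-21.5,0],"delta_rot": [0,0,0],"jaw": 5},{"offset": [-46.6,-21.5,0],"delta_rot": [0,0,0],"jaw": 5},{"offset": [-46.6,-21.5,0],"delta_rot": [0,0,0],"jaw": 5},{"offset": [-46.6,-21.5,0],"delta_rot": [0,0,0],"jaw": 5},{"offset": [-46.6,-21.5,0],"delta_rot": [0,0,0],"jaw": 5},{"offset": [-46.6,-21.5,0],"delta_rot": [0,0,0],"jaw": 5},{"offset": [-46.6,-21.5,0],"delta_rot": [0,0,0],"jaw": 5}]}}

```text
time: 6.25
position: [0.4232, 0.1426, 0.1787]
tool_rot: [0.835, -0.55, 0.0, -0.0]
ft_force: [1.0, -0.4, 0.2]
grip_width: 0.0502
```

```bash
python3 -c "
from h import *
im=camera('top');cv2.imwrite('pics/t3.png',im[:,:,::-1]);crop('top',im[:,:,::-1],280,145,380,230,8,'t3c')
im=camera('side');cv2.imwrite('pics/s3.png',im[:,:,::-1]);crop('side',im[:,:,::-1],300,185,380,245,8,'s3c')
go(.429,.321,.1,-66.8)"
```

```text
t 6.35 pos [0.4229 0.146  0.1787] yaw -66.26 offset [-15.76  -7.59   7.9 ] rot [-0.11  0.06  0.54] F [-0.  -0.8 -0.3] w 0.0497
```

View pics/t3c.png

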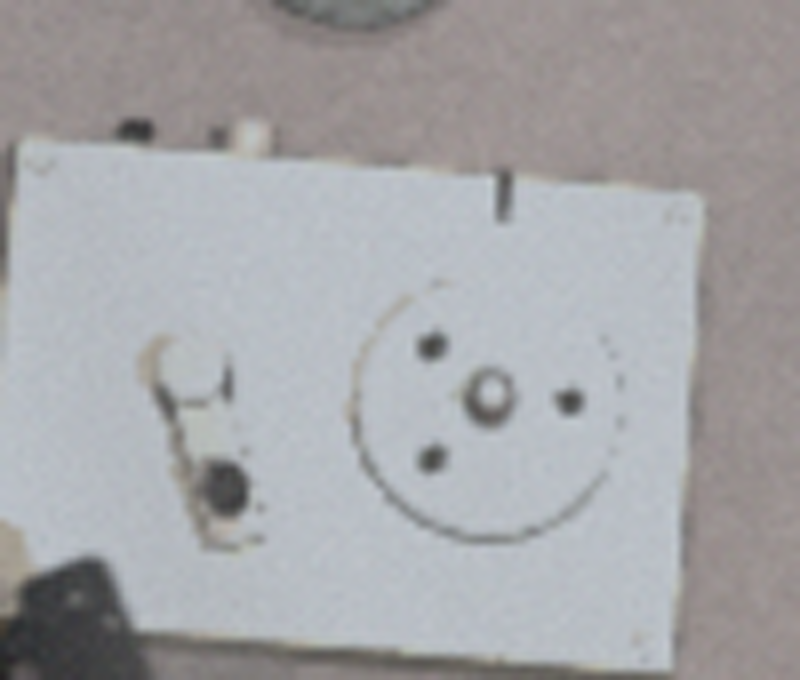

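View pics/s3.png

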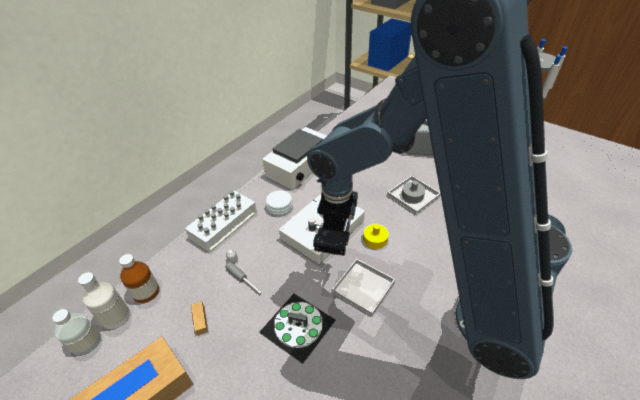

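View pics/t3.png

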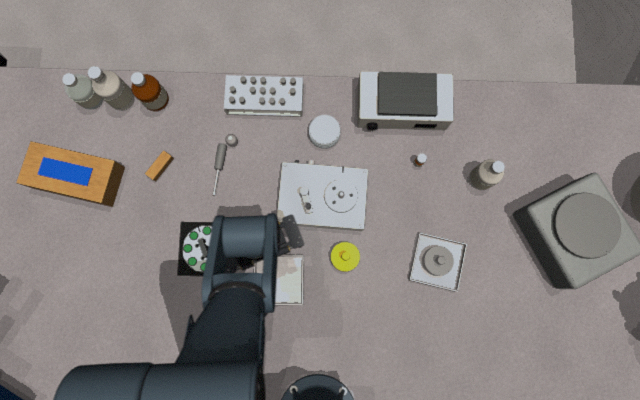

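Run:
```python
from h import *
w=lambda p,z:bp("top",*((np.array(p)+.5)/8-.5+[280,145]),z)[:2]
S=np.array([w(p,.076) for p in [(432,345),(432,459),(570,401)]])
print(S,w((490,396),.083))
from scipy.optimize import least_squares
a=np.radians([50,140,275]); L=.027*np.c_[np.cos(a),np.sin(a)]
f=lambda x:(L@np.array([[np.cos(x[2]),np.sin(x[2])],[-np.sin(x[2]),np.cos(x[2])]])+x[:2]-S).ravel()
r=least_squares(f,[.577,-.046,-.05]);print(r.x,np.degrees(r.x[2]),r.fun.round(4))
```

```text
[[ 0.59623343 -0.02626083]
 [ 0.55732782 -0.02726884]
 [ 0.578457   -0.07315237]] [ 0.57811932 -0.04599398]
[ 0.57746101 -0.04595329 -0.05464336] -3.130834125146666 [-0.0003  0.      0.0004 -0.0002 -0.0001  0.0002]
```

Emit:
{"op": "drive_tool", "data": {"plan": [{"offset": [-3.5,-1.7,0],"delta_rot": [0,0,0.5],"jaw": 5},{"offset": [-7,-3.4,0],"delta_rot": [0,0,0.5],"jaw": 5},{"offset": [-10.5,-5.1,0],"delta_rot": [0,0,0.5],"jaw": 5},{"offset": [-14,-6.8,0],"delta_rot": [0,0,0.5],"jaw": 5},{"offset": [-15.8,-7.6,0],"delta_rot": [0,0,0.5],"jaw": 5},{"offset": [-15.8,-7.6,2],"delta_rot": [0,0,0.5],"jaw": 5},{"offset": [-15.8,-7.6,5],"delta_rot": [0,0,0.5],"jaw": 5},{"offset": [-15.8,-7.6,7.9],"delta_rot": [0,0,0.5],"jaw": 5}]}}

```text
time: 7.02
position: [0.4322, 0.3159, 0.0993]
tool_rot: [0.833, -0.554, 0.001, -0.001]
ft_force: [-0.4, 0.5, -0.2]
grip_width: 0.0498
```

```bash
python3 -c "
from h import *
im=camera('side');cv2.imwrite('pics/s4.png',im[:,:,::-1]);crop('side',im[:,:,::-1],240,240,360,370,5,'s4c')
go(.429,.321,.031,-66.8)"
```

```text
t 7.07 pos [0.4283 0.3137 0.0937] yaw -67.27 offset [-0.65 -0.4   6.27] rot [ 0.52 -0.03 -0.47] F [-1.4  0.2 -2.3] w 0.0503
```

View pics/s4c.png

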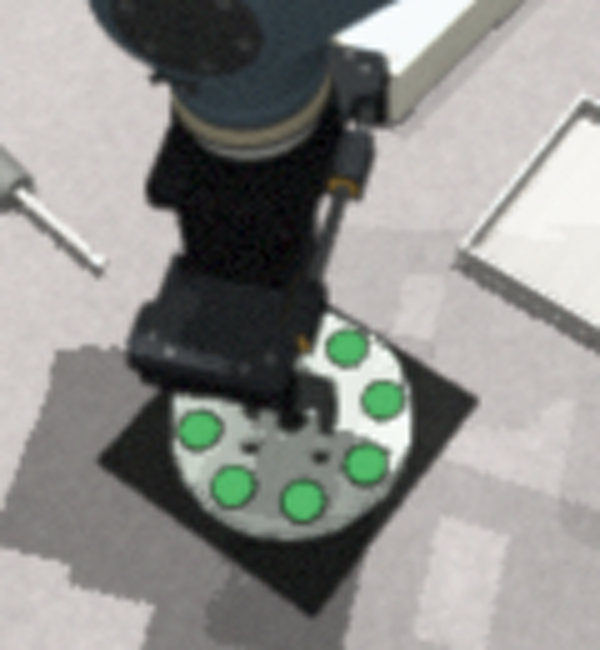

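Emit:
{"op": "drive_tool", "data": {"plan": [{"offset": [-0.6,-0.4,0.5],"delta_rot": [0.5,0,-0.5],"jaw": 5},{"offset": [-0.6,-0.4,1.5],"delta_rot": [0.5,0,-0.5],"jaw": 5},{"offset": [-0.6,-0.4,2],"delta_rot": [0.5,0,-0.5],"jaw": 5},{"offset": [-0.6,-0.4,2],"delta_rot": [0.5,0,-0.5],"jaw": 5},{"offset": [-0.6,-0.4,2],"delta_rot": [0.5,0,-0.5],"jaw": 5},{"offset": [-0.6,-0.4,2],"delta_rot": [0.5,0,-0.5],"jaw": 5},{"offset": [-0.6,-0.4,2],"delta_rot": [0.5,0,-0.5],"jaw": 5},{"offset": [-0.6,-0.4,2],"delta_rot": [0.5,0,-0.5],"jaw": 5}]}}

```text
time: 7.73
position: [0.4329, 0.3229, 0.0798]
tool_rot: [0.835, -0.55, 0.003, -0.004]
ft_force: [0.3, -0.9, 0.7]
grip_width: 0.0498
```

```bash
python3 -c "
from h import *
go(.429,.321,.031,-66.8)"
```

```text
t 7.73 pos [0.4329 0.3229 0.0798] yaw -66.77 offset [0.02 0.49 4.88] rot [-0.57 -0.    0.03] F [ 0.3 -0.9  0.7] w 0.0498
```

Emit:
{"op": "drive_tool", "data": {"plan": [{"offset": [0,0.4,0.5],"delta_rot": [-0.5,0,0],"jaw": 5},{"offset": [0,0.4,2],"delta_rot": [-0.5,0,0],"jaw": 5},{"offset": [0,0.4,3.5],"delta_rot": [-0.5,0,0],"jaw": 5},{"offset": [0,0.4,4.5],"delta_rot": [-0.5,0,0],"jaw": 5},{"offset": [0,0.4,4.9],"delta_rot": [-0.5,0,0],"jaw": 5},{"offset": [0,0.4,4.9],"delta_rot": [-0.5,0,0],"jaw": 5},{"offset": [0,0.4,4.9],"delta_rot": [-0.5,0,0],"jaw": 5},{"offset": [0,0.4,4.9],"delta_rot": [-0.5,0,0],"jaw": 4}]}}

```text
time: 8.4
position: [0.4296, 0.3216, 0.0306]
tool_rot: [0.835, -0.55, 0.0, -0.0]
ft_force: [-0.1, -0.1, 0.8]
grip_width: 0.0474
```

```bash
python3 -c "
from h import *
im=camera('side');cv2.imwrite('pics/s5.png',im[:,:,::-1]);crop('side',im[:,:,::-1],240,240,360,370,5,'s5c')
go(.429,.321,.031,-66.8)"
```

```text
t 8.45 pos [0.4298 0.3217 0.0307] yaw -66.77 offset [ 0.03  0.1  -0.03] rot [-0.08  0.    0.03] F [0.5 0.1 0.4] w 0.0452
```

View pics/s5c.png

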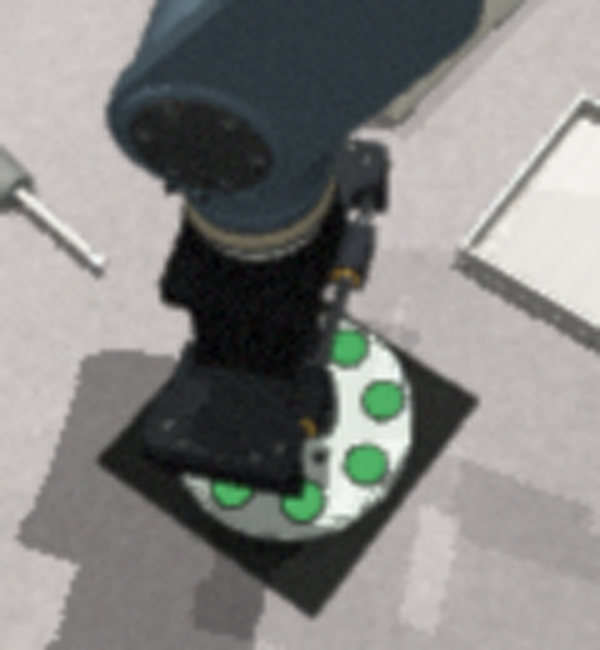

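Good. Close with 35 N.

Emit:
{"op": "drive_tool", "data": {"plan": [{"offset": [0,0,0],"delta_rot": [0,0,0],"jaw": 0.4},{"offset": [0,0,0],"delta_rot": [0,0,0],"jaw": 0.4},{"offset": [0,0,0],"delta_rot": [0,0,0],"jaw": 0.4},{"offset": [0,0,0],"delta_rot": [0,0,0],"jaw": 0.4},{"offset": [0,0,0],"delta_rot": [0,0,0],"jaw": 0.4},{"offset": [0,0,0],"delta_rot": [0,0,0],"jaw": 0.4},{"offset": [0,0,0],"delta_rot": [0,0,0],"jaw": 0.4},{"offset": [0,0,0],"delta_rot": [0,0,0],"jaw": 0.4}], "squeeze": 40}}

```text
time: 9.12
position: [0.4293, 0.3215, 0.0303]
tool_rot: [0.835, -0.55, 0.0, -0.0]
ft_force: [-1.1, 0.7, 2.0]
grip_width: 0.0135
```

Emit:
{"op": "drive_tool", "data": {"plan": [{"offset": [0,0,0],"delta_rot": [0,0,0],"jaw": 0.4},{"offset": [0,0,0],"delta_rot": [0,0,0],"jaw": 0.4},{"offset": [0,0,-1],"delta_rot": [0,0,0],"jaw": 0.4},{"offset": [0,0,-3],"delta_rot": [0,0,0],"jaw": 0.4},{"offset": [0,0,-6],"delta_rot": [0,0,0],"jaw": 0.4},{"offset": [0,0,-9],"delta_rot": [0,0,0],"jaw": 0.4},{"offset": [0,0,-11],"delta_rot": [0,0,0],"jaw": 0.4},{"offset": [0,0,-12],"delta_rot": [0,0,0],"jaw": 0.4}]}}

```text
time: 9.78
position: [0.4302, 0.3218, 0.1528]
tool_rot: [0.835, -0.55, 0.001, -0.002]
ft_force: [0.1, 0.2, -3.5]
grip_width: 0.0141
```

```bash
python3 -c "
from h import *
go(.5775,-.046,.15,-92.9)
im=camera('side');cv2.imwrite('pics/s6.png',im[:,:,::-1]);crop('side',im[:,:,::-1],240,200,360,330,5,'s6c')
"
```

```text
t 9.78 pos [0.4302 0.3218 0.1528] yaw -66.76 offset [39.61  0.98  0.28] rot [-0.22  0.05 26.14] F [ 0.1  0.2 -3.5] w 0.0141
```

View pics/s6c.png

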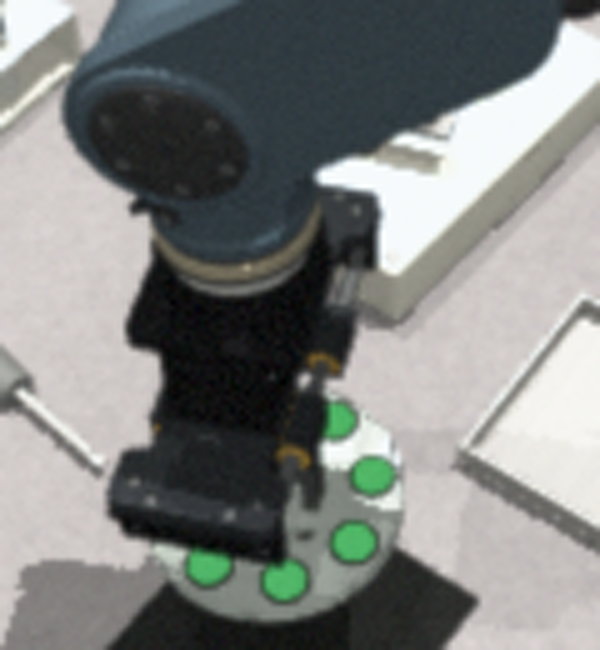

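Emit:
{"op": "drive_tool", "data": {"plan": [{"offset": [0,0,-2.5],"delta_rot": [0,0,2],"jaw": 0.4},{"offset": [3,0.1,-3.5],"delta_rot": [0,0,5],"jaw": 0.4},{"offset": [6.5,0.3,-3.5],"delta_rot": [0,0,9],"jaw": 0.4},{"offset": [10,0.3,-3.5],"delta_rot": [0,0,13],"jaw": 0.4},{"offset": [14,0.4,-3.5],"delta_rot": [0,0,17],"jaw": 0.4},{"offset": [18,0.5,-3.5],"delta_rot": [0,0,21],"jaw": 0.4},{"offset": [22,0.6,-3.5],"delta_rot": [0,0,24],"jaw": 0.4},{"offset": [26,0.7,-3.5],"delta_rot": [0,0,26.1],"jaw": 0.4}]}}

```text
time: 10.5
position: [0.5243, 0.078, 0.1835]
tool_rot: [-0.688, 0.725, 0.001, -0.001]
ft_force: [0.8, 0.9, -2.9]
grip_width: 0.0136
```

```bash
python3 -c "
from h import *
go(.579,-.0465,.16,-92.9)
"
```

```text
t 10.5 pos [0.5243 0.078  0.1835] yaw -93.0 offset [12.14 -6.12  2.32] rot [ 0.22  0.   -0.1 ] F [ 0.8  0.9 -2.9] w 0.0136
```

Emit:
{"op": "drive_tool", "data": {"plan": [{"offset": [3,-1.5,0],"delta_rot": [0,0,0],"jaw": 0.4},{"offset": [6.5,-3.3,0],"delta_rot": [0,0,0],"jaw": 0.4},{"offset": [10,-5,0],"delta_rot": [0,0,0],"jaw": 0.4},{"offset": [12.1,-6.1,0.5],"delta_rot": [0,0,0],"jaw": 0.4},{"offset": [12.1,-6.1,2],"delta_rot": [0,0,0],"jaw": 0.4},{"offset": [12.1,-6.1,2.8],"delta_rot": [0,0,0],"jaw": 0.4},{"offset": [12.1,-6.1,2.8],"delta_rot": [0,0,0],"jaw": 0.4},{"offset": [12.1,-6.1,2.8],"delta_rot": [0,0,0],"jaw": 0.4}]}}

```text
time: 11.17
position: [0.5782, -0.043, 0.1554]
tool_rot: [-0.689, 0.724, 0.002, -0.001]
ft_force: [-0.7, 0.2, -3.4]
grip_width: 0.0138
```

```bash
python3 -c "
from h import *
go(.579,-.0465,.15,-92.9)
im=camera('side');cv2.imwrite('pics/s7.png',im[:,:,::-1]);crop('side',im[:,:,::-1],270,130,400,260,5,'s7c')
im=camera('top');cv2.imwrite('pics/t7.png',im[:,:,::-1]);crop('top',im[:,:,::-1],270,140,390,240,5,'t7c')
go(.579,-.0465,.15,-92.9)
"
```

```text
t 11.17 pos [ 0.5782 -0.043   0.1554] yaw -92.82 offset [ 0.35 -0.1   0.54] rot [0.3  0.08 0.08] F [-0.7  0.2 -3.4] w 0.0138
t 11.27 pos [ 0.5798 -0.0431  0.157 ] yaw -92.78 offset [0.35 0.06 0.7 ] rot [0.05 0.01 0.12] F [ 0.5  0.7 -3.9] w 0.0136
```

View pics/s7c.png

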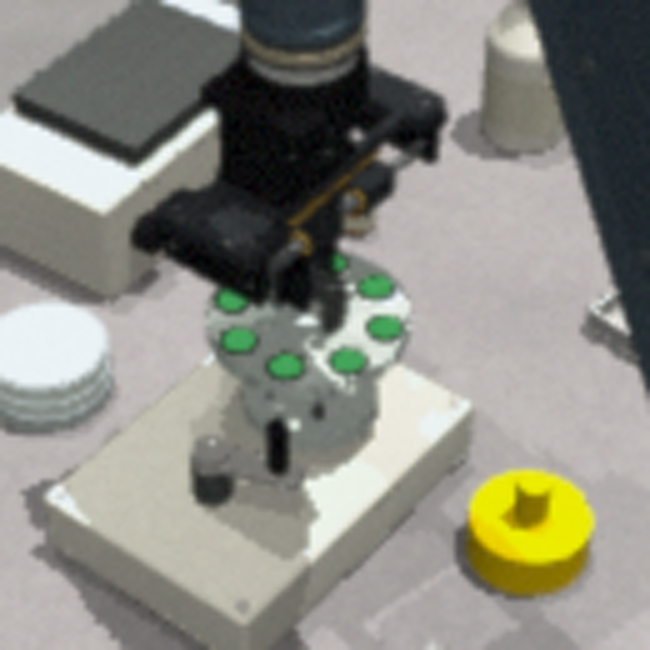

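View pics/t7c.png

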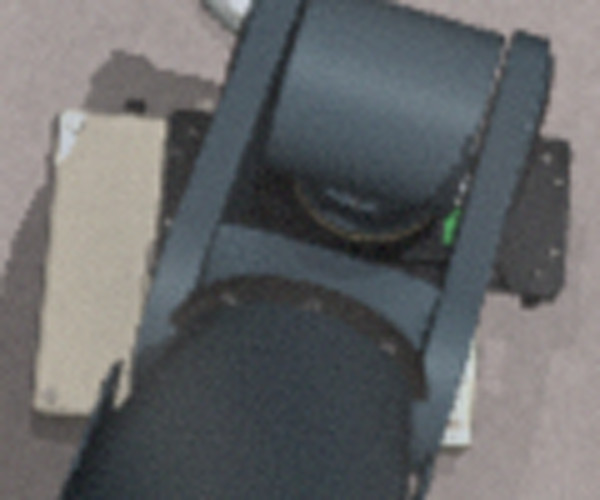

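```bash
cat > fitw.py <<'E'
from h import *
from scipy.optimize import least_squares
def fit(fn,z,x0,box,minA=40):
    im=cv2.imread(fn);hsv=cv2.cvtColor(im,cv2.COLOR_BGR2HSV)
    m=((hsv[...,0]>45)&(hsv[...,0]<80)&(hsv[...,1]>90)).astype(np.uint8)
    k,l,st,ce=cv2.connectedComponentsWithStats(m)
    P=[];
    for i in range(1,k):
        u,v=ce[i]
        if box[0]<u<box[2] and box[1]<v<box[3]:
            print(i,ce[i].round(1),st[i,4])
            if st[i,4]>=minA:P.append(bp("side",u,v,z)[:2])
    P=np.array(P)
    a=np.radians(22.5+45*np.arange(8));L=.0503*np.c_[np.cos(a),np.sin(a)]
    def f(x):
        c,s=np.cos(x[2]),np.sin(x[2]);W=L@np.array([[c,s],[-s,c]])+x[:2]
        return np.array([p-W[np.argmin(((W-p)**2).sum(1))] for p in P]).ravel()
    r=least_squares(f,x0);print("wheel",r.x[:2].round(4),"yaw",np.degrees(r.x[2]).round(2),"res mm",(r.fun*1e3).round(2))
E
python3 - <<'E'
from fitw import *
fit("pics/s7.png",.138,[.58,-.045,-.05],(300,170,360,210),25)
fit("pics/s6.png",.1528-.027+.008,[.43,.32,.4],(255,270,330,320),30)
E
```

```text
28 [310.  181.5] 2
29 [337. 182.] 9
30 [312. 182.] 1
31 [330. 182.] 1
32 [344.5 186.6] 22
33 [316.1 189.3] 27
34 [346.5 195.2] 20
35 [317.1 197.6] 25
36 [326.8 202.9] 27
37 [339.1 201.7] 24
wheel [ 0.5798 -0.0455] yaw -2.93 res mm [ 0.27 -0.23  0.03  0.17 -0.3   0.06]
18 [274. 272.] 1
19 [287. 272.] 1
20 [289. 273.] 1
21 [284. 275.] 1
22 [295. 274.] 1
23 [279. 277.] 1
24 [286.5 276.5] 2
25 [292. 277.] 1
26 [297. 276.] 1
27 [275. 279.] 1
28 [277. 278.] 1
29 [281. 280.] 1
30 [307.1 283.7] 38
31 [277. 282.] 1
32 [292. 282.] 1
33 [294. 284.] 1
34 [313.9 294.9] 48
35 [310.3 307.9] 57
36 [281.  312.3] 63
37 [295. 310.] 1
38 [296.4 315.5] 65
wheel [0.4322 0.3195] yaw 22.32 res mm [-0.43 -0.55  0.55  0.8   0.13 -0.38  0.07  0.24 -0.31 -0.1 ]
```

Emit:
{"op": "drive_tool", "data": {"plan": [{"offset": [0.3,0,0.5],"delta_rot": [0,0,0],"jaw": 0.4},{"offset": [0.3,0,1.5],"delta_rot": [0,0,0],"jaw": 0.4},{"offset": [0.3,0,2.5],"delta_rot": [0,0,0],"jaw": 0.4},{"offset": [0.3,0,2.7],"delta_rot": [0,0,0],"jaw": 0.4},{"offset": [0.3,0,2.7],"delta_rot": [0,0,0],"jaw": 0.4},{"offset": [0.3,0,2.7],"delta_rot": [0,0,0],"jaw": 0.4},{"offset": [0.3,0,2.7],"delta_rot": [0,0,0],"jaw": 0.4},{"offset": [0.3,0,2.7],"delta_rot": [0,0,0],"jaw": 0.4}]}}

```text
time: 11.93
position: [0.5805, -0.0473, 0.1305]
tool_rot: [-0.689, 0.725, -0.0, 0.0]
ft_force: [0.4, 0.7, -2.7]
grip_width: 0.0139
```

```bash
python3 -c "
from fitw import *
im=camera('side');cv2.imwrite('pics/s8.png',im[:,:,::-1]);crop('side',im[:,:,::-1],290,170,380,240,7,'s8c')
z=get_obs()['position'][2]
fit('pics/s8.png',z-.019,[.58,-.045,-.05],(300,175,360,225),18)
go(.579,-.0462,.125,-92.9)
"
```

```text
27 [335. 177.] 1
28 [303. 180.] 1
29 [308. 185.] 1
30 [337.  186.8] 10
31 [314. 188.] 1
32 [318. 189.] 1
33 [330.5 190.5] 2
34 [344.5 191.5] 20
35 [316.1 194.1] 21
36 [330. 195.] 1
38 [346.5 199.6] 22
39 [317.5 202.2] 24
40 [327.  207.3] 26
41 [339.3 206.5] 22
42 [325. 218.] 1
wheel [ 0.5837 -0.0507] yaw -2.4 res mm [ 0.3  -0.07  0.72  0.47 -0.56 -0.16  0.26 -0.26  0.3  -0.4  -1.02  0.42]
t 11.98 pos [ 0.5805 -0.0473  0.1305] yaw -92.87 offset [-0.1   0.16  0.55] rot [-0.06 -0.01  0.03] F [ 0.1 -0.5 -3.2] w 0.0135
```

View pics/s8c.png

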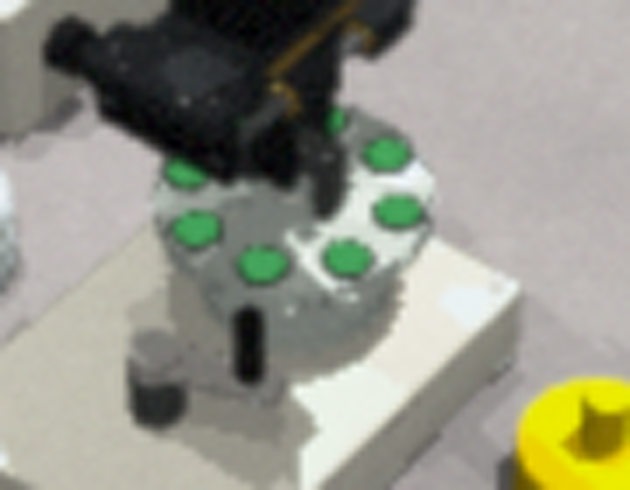

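Emit:
{"op": "drive_tool", "data": {"plan": [{"offset": [-0.05,0.15,0.3],"delta_rot": [0,0,0],"jaw": 0.4},{"offset": [-0.05,0.15,0.7],"delta_rot": [0,0,0],"jaw": 0.4},{"offset": [-0.05,0.15,1.0],"delta_rot": [0,0,0],"jaw": 0.4},{"offset": [-0.05,0.15,1.3],"delta_rot": [0,0,0],"jaw": 0.4},{"offset": [-0.05,0.15,1.5],"delta_rot": [0,0,0],"jaw": 0.4},{"offset": [-0.05,0.15,1.7],"delta_rot": [0,0,0],"jaw": 0.4},{"offset": [-0.05,0.15,1.8],"delta_rot": [0,0,0],"jaw": 0.4},{"offset": [-0.05,0.15,1.8],"delta_rot": [0,0,0],"jaw": 0.4}]}}

```text
time: 12.65
position: [0.5785, -0.0466, 0.1118]
tool_rot: [-0.689, 0.725, 0.0, -0.0]
ft_force: [0.0, 1.0, -3.4]
grip_width: 0.0136
```

```bash
python3 -c "
from h import *
go(.579,-.0462,.11,-92.9)
print(get_obs()['moment'])
"
```

```text
t 12.65 pos [ 0.5785 -0.0466  0.1118] yaw -92.87 offset [-0.04 -0.05  0.18] rot [0.03 0.   0.03] F [ 0.   1.  -3.4] w 0.0136
[ 0.03394063  0.02276112 -0.01050582]
```

Emit:
{"op": "drive_tool", "data": {"plan": [{"offset": [0,0,0.1],"delta_rot": [0,0,0],"jaw": 0.4},{"offset": [0,0,0.2],"delta_rot": [0,0,0],"jaw": 0.4},{"offset": [0,0,0.3],"delta_rot": [0,0,0],"jaw": 0.4},{"offset": [0,0,0.4],"delta_rot": [0,0,0],"jaw": 0.4},{"offset": [0,0,0.5],"delta_rot": [0,0,0],"jaw": 0.4},{"offset": [0,0,0.6],"delta_rot": [0,0,0],"jaw": 0.4},{"offset": [0,0,0.6],"delta_rot": [0,0,0],"jaw": 0.4},{"offset": [0,0,0.6],"delta_rot": [0,0,0],"jaw": 0.4}]}}

```text
time: 13.32
position: [0.5786, -0.0466, 0.106]
tool_rot: [-0.689, 0.725, 0.0, -0.0]
ft_force: [1.1, -0.0, -3.7]
grip_width: 0.0135
```

```bash
python3 -c "
from h import *
go(.579,-.0462,.097,-92.9)
print(get_obs()['moment'])
"
```

```text
t 13.32 pos [ 0.5786 -0.0466  0.106 ] yaw -92.87 offset [-0.04 -0.04  0.9 ] rot [0.01 0.   0.03] F [ 1.1 -0.  -3.7] w 0.0135
[0.01524364 0.02673482 0.03917913]
```

Emit:
{"op": "drive_tool", "data": {"plan": [{"offset": [0,0,0.15],"delta_rot": [0,0,0],"jaw": 0.4},{"offset": [0,0,0.3],"delta_rot": [0,0,0],"jaw": 0.4},{"offset": [0,0,0.45],"delta_rot": [0,0,0],"jaw": 0.4},{"offset": [0,0,0.6],"delta_rot": [0,0,0],"jaw": 0.4},{"offset": [0,0,0.75],"delta_rot": [0,0,0],"jaw": 0.4},{"offset": [0,0,0.85],"delta_rot": [0,0,0],"jaw": 0.4},{"offset": [0,0,0.9],"delta_rot": [0,0,0],"jaw": 0.4},{"offset": [0,0,0.9],"delta_rot": [0,0,0],"jaw": 0.4}]}}

```text
time: 13.98
position: [0.5786, -0.0466, 0.097]
tool_rot: [-0.689, 0.725, 0.0, -0.0]
ft_force: [-0.0, -0.3, -3.9]
grip_width: 0.0139
```

```bash
python3 -c "
from h import *
go(.579,-.0462,.097,-92.9)
print(get_obs()['moment'])
im=camera('side');cv2.imwrite('pics/s9.png',im[:,:,::-1]);crop('side',im[:,:,::-1],290,170,380,240,7,'s9c')
"
```

```text
t 13.98 pos [ 0.5786 -0.0466  0.097 ] yaw -92.87 offset [-0.04 -0.04 -0.  ] rot [0.02 0.   0.03] F [-0.  -0.3 -3.9] w 0.0139
[ 0.04494838  0.08090502 -0.03179808]
```

View pics/s9c.png

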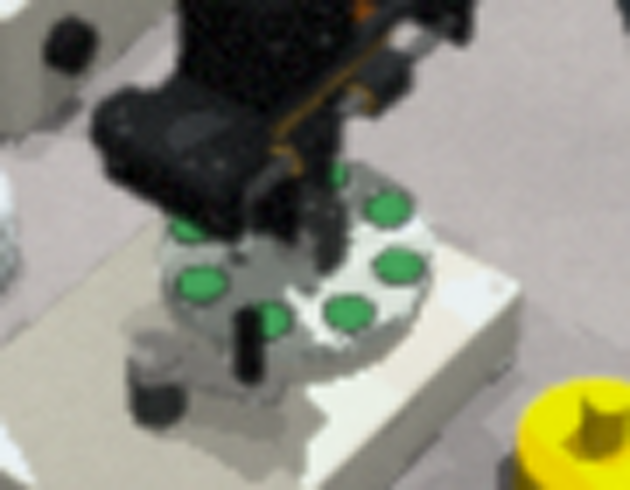

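Emit:
{"op": "drive_tool", "data": {"plan": [{"offset": [0,0,0.05],"delta_rot": [0,0,0],"jaw": 0.4},{"offset": [0,0,0.1],"delta_rot": [0,0,0],"jaw": 0.4},{"offset": [0,0,0.1],"delta_rot": [0,0,0],"jaw": 0.4},{"offset": [0,0,0.15],"delta_rot": [0,0,0],"jaw": 0.4},{"offset": [0,0,0.15],"delta_rot": [0,0,0],"jaw": 0.4},{"offset": [0,0,0.2],"delta_rot": [0,0,0],"jaw": 0.4},{"offset": [0,0,0.2],"delta_rot": [0,0,0],"jaw": 0.4},{"offset": [0,0,0.2],"delta_rot": [0,0,0],"jaw": 0.4}]}}

```text
time: 14.7
position: [0.5788, -0.0466, 0.0963]
tool_rot: [-0.689, 0.725, -0.0, 0.0]
ft_force: [-2.4, -0.1, 5.3]
grip_width: 0.0137
```

```bash
python3 -c "
from h import *
go(.579,-.0462,.097,-92.9)
print(get_obs()['moment'])
"
```

```text
t 14.7 pos [ 0.5788 -0.0466  0.0963] yaw -92.86 offset [-0.05 -0.01 -0.07] rot [-0.05 -0.02  0.04] F [-2.4 -0.1  5.3] w 0.0137
[0.19336818 0.355875   0.00669102]
```

Contact at 0.0963 m: seated. Release and rise.

Emit:
{"op": "drive_tool", "data": {"plan": [{"offset": [0,0,0],"delta_rot": [0,0,0],"jaw": 3},{"offset": [0,0,0],"delta_rot": [0,0,0],"jaw": 3},{"offset": [0,0,0],"delta_rot": [0,0,0],"jaw": 3},{"offset": [0,0,0],"delta_rot": [0,0,0],"jaw": 3},{"offset": [0,0,-0.5],"delta_rot": [0,0,0],"jaw": 3},{"offset": [0,0,-2],"delta_rot": [0,0,0],"jaw": 3},{"offset": [0,0,-5],"delta_rot": [0,0,0],"jaw": 3},{"offset": [0,0,-8],"delta_rot": [0,0,0],"jaw": 3}]}}

```text
time: 15.37
position: [0.5777, -0.0464, 0.1751]
tool_rot: [-0.689, 0.725, 0.001, -0.001]
ft_force: [1.1, -0.1, -0.4]
grip_width: 0.0298
```

```bash
python3 -c "
from fitw import *
im=camera('side');cv2.imwrite('pics/s10.png',im[:,:,::-1]);crop('side',im[:,:,::-1],290,170,380,240,7,'s10c')
fit('pics/s10.png',.078,[.58,-.045,-.05],(300,175,360,235),18)
go(.541,.039,.18,-92.9)
"
```

```text
26 [301. 177.] 1
27 [321.5 178.5] 2
28 [317. 180.] 1
29 [335.6 194.7] 22
30 [323.2 195.5] 12
31 [344.8 199.4] 20
32 [317.3 202. ] 23
33 [346.6 207.6] 21
34 [318.3 210.1] 26
35 [339.4 214.4] 21
36 [328.1 215.5] 15
wheel [ 0.5811 -0.0495] yaw -2.59 res mm [ 0.23  0.19  0.54 -0.11 -0.32 -0.31 -0.15 -0.08  0.02 -0.37 -0.31  0.68]
t 15.42 pos [ 0.5821 -0.0474  0.182 ] yaw -92.86 offset [-8.42  4.54  0.14] rot [-0.57 -0.13  0.04] F [ 1.3 -1.   4.1] w 0.0299
```

View pics/s10c.png

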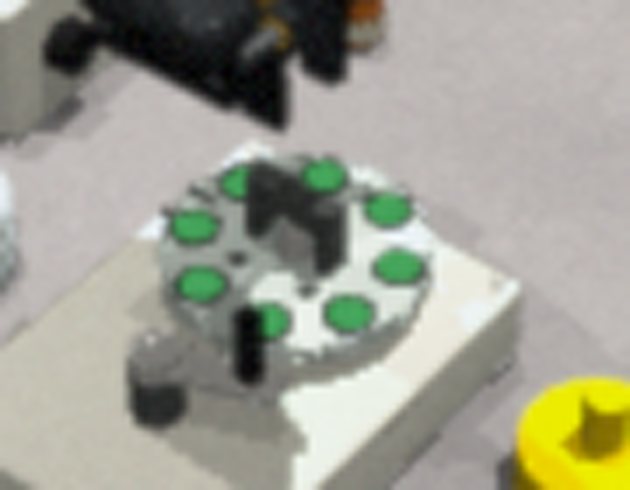

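Emit:
{"op": "drive_tool", "data": {"plan": [{"offset": [-3,1.6,0],"delta_rot": [0,0,-6],"jaw": 4},{"offset": [-6,3.2,0],"delta_rot": [0,0,-12],"jaw": 4},{"offset": [-8.4,4.4,0],"delta_rot": [0,0,-18],"jaw": 4},{"offset": [-8.4,4.4,0],"delta_rot": [0,0,-21.4],"jaw": 4},{"offset": [-8.4,4.4,1],"delta_rot": [0,0,-21.4],"jaw": 4},{"offset": [-8.4,4.4,2],"delta_rot": [0,0,-21.4],"jaw": 4},{"offset": [-8.4,4.4,3],"delta_rot": [0,0,-21.4],"jaw": 4},{"offset": [-8.4,4.4,3],"delta_rot": [0,0,-21.4],"jaw": 4}]}}

```text
time: 16.08
position: [0.5376, 0.0389, 0.1424]
tool_rot: [0.811, -0.585, -0.002, 0.001]
ft_force: [-1.0, 0.9, -0.0]
grip_width: 0.0396
```

```bash
python3 -c "
from h import *
im=camera('side');cv2.imwrite('pics/s11.png',im[:,:,::-1]);crop('side',im[:,:,::-1],280,150,370,250,6,'s11c')
go(.541,.039,.098,-71.5)
"
```

```text
t 16.13 pos [0.538  0.0389 0.1432] yaw -71.58 offset [ 0.09 -0.3   4.52] rot [ 0.2   0.09 -0.08] F [ 0.4 -0.2 -0.8] w 0.0404
```

View pics/s11c.png

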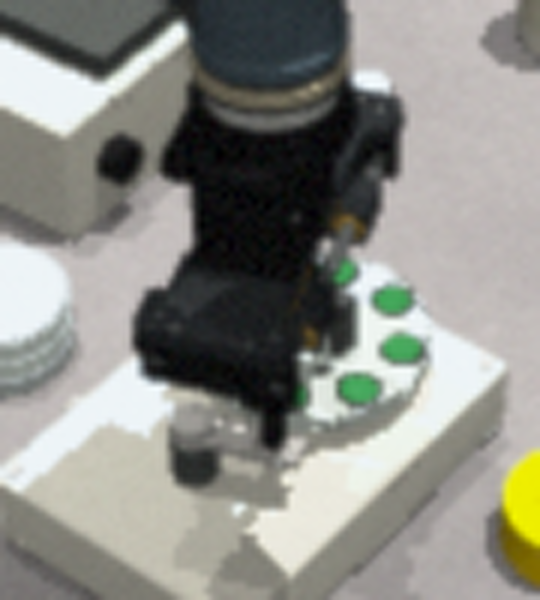

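Emit:
{"op": "drive_tool", "data": {"plan": [{"offset": [0.1,-0.3,0.5],"delta_rot": [0,0,0],"jaw": 4},{"offset": [0.1,-0.3,2],"delta_rot": [0,0,0],"jaw": 4},{"offset": [0.1,-0.3,3.5],"delta_rot": [0,0,0],"jaw": 4},{"offset": [0.1,-0.3,4.4],"delta_rot": [0,0,0],"jaw": 4},{"offset": [0.1,-0.3,4.4],"delta_rot": [0,0,0],"jaw": 0.6},{"offset": [0.1,-0.3,4.4],"delta_rot": [0,0,0],"jaw": 0.6},{"offset": [0.1,-0.3,4.4],"delta_rot": [0,0,0],"jaw": 0.6},{"offset": [0.1,-0.3,4.4],"delta_rot": [0,0,0],"jaw": 0.6}], "squeeze": 12}}

```text
time: 16.8
position: [0.5428, 0.0394, 0.1019]
tool_rot: [0.812, -0.584, 0.001, -0.0]
ft_force: [-0.8, 0.1, 0.1]
grip_width: 0.0214
```

Emit:
{"op": "drive_tool", "data": {"plan": [{"offset": [0,0,0],"delta_rot": [0,0,0],"jaw": 0.6},{"offset": [0,0,0],"delta_rot": [0,0,0],"jaw": 0.6},{"offset": [0,0,0],"delta_rot": [0,0,0],"jaw": 0.6},{"offset": [0,0,0],"delta_rot": [0,0,0],"jaw": 0.6},{"offset": [0,0,0],"delta_rot": [0,0,0],"jaw": 0.6},{"offset": [0,0,0],"delta_rot": [0,0,0],"jaw": 0.6},{"offset": [0,0,0],"delta_rot": [0,0,0],"jaw": 0.6},{"offset": [0,0,0],"delta_rot": [0,0,0],"jaw": 0.6}]}}

```text
time: 17.47
position: [0.5425, 0.0396, 0.1018]
tool_rot: [0.812, -0.584, 0.0, -0.0]
ft_force: [-0.3, 0.4, 5.7]
grip_width: 0.0135
```

```bash
python3 -c "
from h import *
o=get_obs();p=o['position'];M=R.from_quat(o['tool_rot']).as_matrix()
go(.541,.039,.098,-71.5)
c=np.array([.5838,.0533]);v=p[:2]-c;r=np.hypot(*v);a=np.degrees(np.arctan2(v[1],v[0]))%360;print('r',r,'ang',a,'theta',a-177.1)
end=267.1
for k in range(1,13):
    b=a+(end+1-a)*k/12;t=c+.045*np.array([np.cos(np.radians(b)),np.sin(np.radians(b))])
    d=M.T@np.array([*(t-p[:2]),0])*100;print(k,d.round(2),round(-(b-a),1))
"
```

```text
t 17.47 pos [0.5425 0.0396 0.1018] yaw -71.47 offset [0.01 0.16 0.38] rot [-0.06 -0.02  0.03] F [-0.3  0.4  5.7] w 0.0135
r 0.043532297614205524 ang 198.38384792135187 theta 21.283847921351878
1 [0.46 0.12 0.  ] -5.8
2 [0.91 0.06 0.  ] -11.6
3 [ 1.35 -0.06  0.  ] -17.4
4 [ 1.78 -0.21  0.  ] -23.2
5 [ 2.19 -0.41  0.  ] -29.0
6 [ 2.57 -0.65  0.  ] -34.9
7 [ 2.93 -0.93  0.  ] -40.7
8 [ 3.27 -1.25  0.  ] -46.5
9 [ 3.56 -1.59  0.  ] -52.3
10 [ 3.83 -1.97  0.  ] -58.1
11 [ 4.05 -2.36  0.  ] -63.9
12 [ 4.23 -2.78  0.  ] -69.7
```

Emit:
{"op": "drive_tool", "data": {"plan": [{"offset": [0.23,0.03,0],"delta_rot": [0,0,-2.9],"jaw": 0.6},{"offset": [0.45,0.03,0],"delta_rot": [0,0,-5.8],"jaw": 0.6},{"offset": [0.68,0,0],"delta_rot": [0,0,-8.7],"jaw": 0.6},{"offset": [0.9,-0.02,0],"delta_rot": [0,0,-11.6],"jaw": 0.6},{"offset": [1.13,-0.08,0],"delta_rot": [0,0,-14.5],"jaw": 0.6},{"offset": [1.33,-0.15,0],"delta_rot": [0,0,-17.4],"jaw": 0.6},{"offset": [1.55,-0.22,0],"delta_rot": [0,0,-20.3],"jaw": 0.6},{"offset": [1.76,-0.3,0],"delta_rot": [0,0,-23.2],"jaw": 0.6}], "squeeze": 20}}

```text
time: 18.13
position: [0.5515, 0.0244, 0.1018]
tool_rot: [0.913, -0.408, 0.001, -0.001]
ft_force: [1.1, 4.1, 4.8]
grip_width: 0.0133
```

```bash
cat > arc.py <<'E'
from h import *
o=get_obs();p=o['position'];M=R.from_quat(o['tool_rot']).as_matrix()
print(o['time'],p.round(4),o['ft_force'].round(1),o['moment'].round(2),o['grip_width'])
print("yaw",np.degrees(np.arctan2(M[1,0],M[0,0])))
c=np.array([.5838,.0533]);v=p[:2]-c;r=np.hypot(*v);a=np.degrees(np.arctan2(v[1],v[0]))%360;print('r',r,'ang',a,'theta',a-177.1)
end=267.1
for k in range(1,9):
    b=a+(end+1-a)*k/8;t=c+.0445*np.array([np.cos(np.radians(b)),np.sin(np.radians(b))])
    d=M.T@np.array([*(t-p[:2]),0])*100;print(k,d.round(2),round(-(b-a),1))
E
python3 arc.py
```

```text
18.1333 [0.5515 0.0244 0.1018] [1.1 4.1 4.8] [ 0.56 -0.13  0.04] 0.013346676001528042
yaw -48.152821592676155
r 0.04336126378550885 ang 221.87261462041502 theta 44.77261462041503
1 [0.45 0.09 0.  ] -5.8
2 [0.89 0.02 0.  ] -11.6
3 [ 1.33 -0.09  0.  ] -17.3
4 [ 1.75 -0.24  0.  ] -23.1
5 [ 2.15 -0.44  0.  ] -28.9
6 [ 2.53 -0.68  0.  ] -34.7
7 [ 2.89 -0.95  0.  ] -40.4
8 [ 3.21 -1.26  0.01] -46.2
```

Working: forces small, arm moving. Continue.

Emit:
{"op": "drive_tool", "data": {"plan": [{"offset": [0.23,0.03,0],"delta_rot": [0,0,-2.9],"jaw": 0.6},{"offset": [0.45,0.03,0],"delta_rot": [0,0,-5.8],"jaw": 0.6},{"offset": [0.68,0,0],"delta_rot": [0,0,-8.7],"jaw": 0.6},{"offset": [0.89,-0.03,0],"delta_rot": [0,0,-11.6],"jaw": 0.6},{"offset": [1.11,-0.08,0],"delta_rot": [0,0,-14.5],"jaw": 0.6},{"offset": [1.33,-0.15,0],"delta_rot": [0,0,-17.4],"jaw": 0.6},{"offset": [1.54,-0.22,0],"delta_rot": [0,0,-20.3],"jaw": 0.6},{"offset": [1.75,-0.3,0],"delta_rot": [0,0,-23.2],"jaw": 0.6}]}}

```text
time: 18.8
position: [0.5655, 0.0141, 0.1018]
tool_rot: [0.976, -0.216, 0.001, -0.001]
ft_force: [1.7, 5.6, 4.9]
grip_width: 0.0132
```

```bash
python3 arc.py
```

```text
18.8 [0.5655 0.0141 0.1018] [1.7 5.6 4.9] [ 0.99 -0.26  0.05] 0.01317419131865174
yaw -24.984332186964092
r 0.04322682665890972 ang 244.9440569531884 theta 67.84405695318841
1 [ 0.22  0.12 -0.  ] -2.9
2 [0.45 0.11 0.  ] -5.8
3 [0.67 0.08 0.  ] -8.7
4 [0.89 0.04 0.  ] -11.6
5 [ 1.11 -0.01  0.  ] -14.5
6 [ 1.33 -0.07  0.  ] -17.4
7 [ 1.54 -0.15  0.  ] -20.3
8 [ 1.75 -0.23  0.  ] -23.2
```

Emit:
{"op": "drive_tool", "data": {"plan": [{"offset": [0.23,0.05,0],"delta_rot": [0,0,-2.9],"jaw": 0.6},{"offset": [0.45,0.03,0],"delta_rot": [0,0,-5.8],"jaw": 0.6},{"offset": [0.68,0,0],"delta_rot": [0,0,-8.7],"jaw": 0.6},{"offset": [0.89,-0.03,0],"delta_rot": [0,0,-11.6],"jaw": 0.6},{"offset": [1.11,-0.08,0],"delta_rot": [0,0,-14.5],"jaw": 0.6},{"offset": [1.33,-0.15,0],"delta_rot": [0,0,-17.4],"jaw": 0.6},{"offset": [1.54,-0.22,0],"delta_rot": [0,0,-20.3],"jaw": 0.6},{"offset": [1.75,-0.3,0],"delta_rot": [0,0,-22.2],"jaw": 0.6}]}}

```text
time: 19.47
position: [0.5812, 0.0103, 0.1017]
tool_rot: [1.0, -0.024, -0.0, -0.002]
ft_force: [-6.0, 5.9, 9.0]
grip_width: 0.0135
```

```bash
python3 arc.py|head -3
```

```text
19.4667 [0.5812 0.0103 0.1017] [-6.   5.9  9. ] [ 1.07  0.71 -0.03] 0.013549299901643535
yaw -2.8028299877746794
r 0.0431058931047392 ang 266.5359600573537 theta 89.4359600573537
```

Emit:
{"op": "drive_tool", "data": {"plan": [{"offset": [0.05,0,0],"delta_rot": [0,0,0],"jaw": 0.6},{"offset": [0.1,0,0],"delta_rot": [0,0,0],"jaw": 0.6},{"offset": [0.15,0,0],"delta_rot": [0,0,0],"jaw": 0.6},{"offset": [0.2,0,0],"delta_rot": [0,0,0],"jaw": 0.6},{"offset": [0.2,0,0],"delta_rot": [0,0,0],"jaw": 0.6},{"offset": [0.2,0,0],"delta_rot": [0,0,0],"jaw": 0.6},{"offset": [0.2,0,0],"delta_rot": [0,0,0],"jaw": 0.6},{"offset": [0.2,0,0],"delta_rot": [0,0,0],"jaw": 0.6}]}}

```text
time: 20.13
position: [0.5812, 0.0103, 0.1017]
tool_rot: [1.0, -0.025, -0.002, -0.002]
ft_force: [-4.2, 6.1, 10.2]
grip_width: 0.013
```

```bash
python3 arc.py|head -3
```

```text
20.1333 [0.5812 0.0103 0.1017] [-4.2  6.1 10.2] [ 1.03  0.62 -0.04] 0.012985000910740244
yaw -2.9105178847323927
r 0.0430796045987926 ang 266.491329646488 theta 89.391329646488
```

Emit:
{"op": "drive_tool", "data": {"plan": [{"offset": [0.1,0,0],"delta_rot": [0,0,0],"jaw": 3},{"offset": [0,0,0],"delta_rot": [0,0,0],"jaw": 3},{"offset": [0,0,0],"delta_rot": [0,0,0],"jaw": 3},{"offset": [0,0,0],"delta_rot": [0,0,0],"jaw": 3},{"offset": [0,0,-0.5],"delta_rot": [0,0,0],"jaw": 3},{"offset": [0,0,-2],"delta_rot": [0,0,0],"jaw": 3},{"offset": [0,0,-5],"delta_rot": [0,0,0],"jaw": 3},{"offset": [0,0,-9],"delta_rot": [0,0,0],"jaw": 3}]}}

```text
time: 20.8
position: [0.5815, 0.0079, 0.1895]
tool_rot: [1.0, -0.025, -0.003, -0.0]
ft_force: [0.4, -0.4, -0.8]
grip_width: 0.03
```

Emit:
{"op": "drive_tool", "data": {"plan": [{"offset": [0,0,-3],"delta_rot": [0,0,0],"jaw": 3},{"offset": [2,0,-4],"delta_rot": [0,0,0],"jaw": 3},{"offset": [0,-4,-4],"delta_rot": [0,0,0],"jaw": 3},{"offset": [0,-8,-4],"delta_rot": [0,0,0],"jaw": 3},{"offset": [0,-12,-4],"delta_rot": [0,0,0],"jaw": 3},{"offset": [0,-16,-4],"delta_rot": [0,0,0],"jaw": 3},{"offset": [0,-20,-4],"delta_rot": [0,0,0],"jaw": 3},{"offset": [0,-24,-4],"delta_rot": [0,0,0],"jaw": 3}]}}

```text
time: 21.47
position: [0.5956, 0.2492, 0.2315]
tool_rot: [1.0, -0.025, 0.0, 0.0]
ft_force: [0.5, 0.1, 0.2]
grip_width: 0.03
```

```bash
python3 -c "
from h import *
im=camera('side');cv2.imwrite('pics/s12.png',im[:,:,::-1]);crop('side',im[:,:,::-1],280,160,380,260,6,'s12c')
im=camera('top');cv2.imwrite('pics/t12.png',im[:,:,::-1]);crop('top',im[:,:,::-1],270,150,380,235,7,'t12c')
go(.5,0,.2,0)
"
```

```text
t 21.57 pos [0.5953 0.2535 0.2314] yaw -2.51 offset [-8.42 25.76  3.05] rot [-0.17 -0.1  -2.51] F [-0.4 -0.5  0.2] w 0.0299
```

View pics/s12c.png

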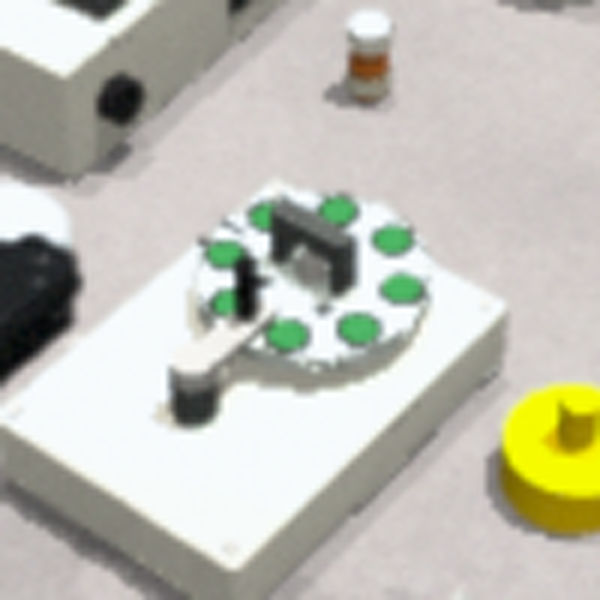

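View pics/t12c.png

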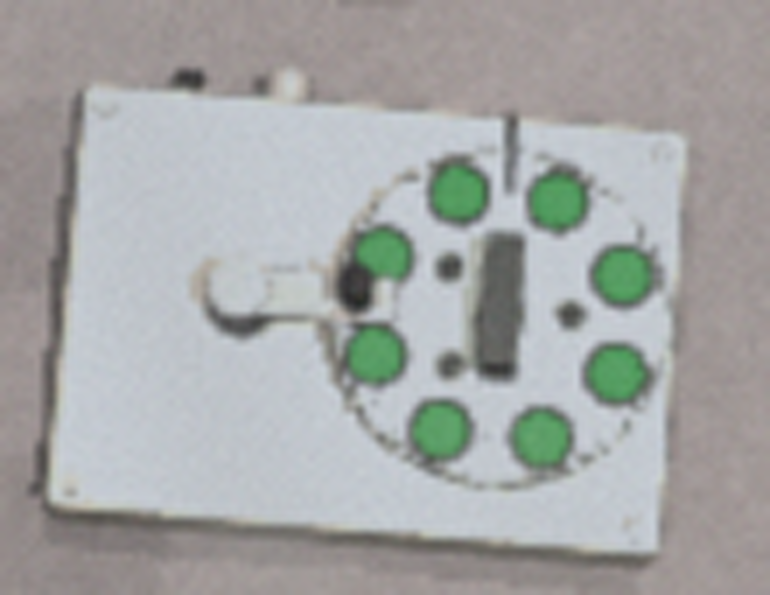

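View pics/t12.png

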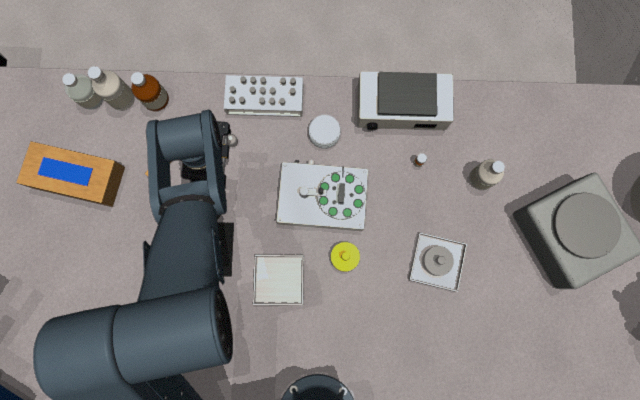

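Run:
```python
from h import *
w=lambda p,z:bp("top",*((np.array(p)+.5)/7-.5+[270,150]),z)[:2]
h=w((355,285),.1305);p=np.array([.577,-.046])+[.0051,.0999];v=h-p
print(h,p,np.hypot(*v),np.degrees(np.arctan2(v[1],v[0]))%360-177.0)
# arm far edge line: end of arm (395,300)
e=w((394,300),.0905);v=e-p;print(np.hypot(*v),np.degrees(np.arctan2(v[1],v[0]))%360-177.0)
print(get_obs()["time"],hand_in())
```

```text
[0.57801989 0.00881841] [0.5821 0.0539] 0.045265844935128814 87.82853383513054
0.05976631442638678 91.00439578618852
the job is handed in; nothing more can be done
21.5667 None
```

The job is done and handed in at 21.6 s, with the gripper clear of everything; the hand-in gives no verdict.

**Order of work:**
- I lifted the grey cap off the hub and stood it upright in the right-hand tray.
- I carried the wheel over by its grip bar, turned it to the hub's angle on the way, and lowered it over the pin and studs.
- I gripped the clamp handle and swung the arm in until it met its end stop.

**Final checks:**
- **Cap:** the top picture shows it standing upright inside the tray.
- **Wheel:** it went down past stud-tip height without resistance and touched at a tool height of 0.0963 m, where 0.097 m was expected for a seated wheel. The wheel's rim mark lines up with the housing mark, and the studs show in all three holes.
- **Clamp:** pushed a further 2 mm, the handle did not move, with about 4–6 N against it. The tool pose put the arm at 89.4°. The last picture gave 87.8° from the handle and 91.0° from the arm's end, which brackets 90° within pixel accuracy.
- **Other things:** the bystanders in view stand where they were. In the last top picture the arm hides most of the screwdriver, the slide box and the objective. I only moved above that area, and the forces there were near zero.

The two cameras disagreed by about 2–3 mm on positions near the hub, so I placed the wheel mainly from differences measured in the top camera. No check failed.

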